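# Load two washed bottles onto the spindles of a washer-dryer insert

### The arm

A 6-joint arm with a two-finger parallel gripper is mounted at the origin on a cart in front of the work surface, level with it; the furniture and walls round the work are solid. World frame = base frame: x ahead of the robot, y to its left, z up, the work surface at z = 0. Lengths are in m, angles in rad, forces in N, time in s.
With the tool pointing down it reaches from about 0.375 to 0.9 m from the base axis. Payload 3.1 kg.
Tool frame: the origin (TCP) lies between the finger pads; the fingertips stand 17 mm ahead of it and the grasp point (between the pads) lies 2 mm behind it (robot.nose_length is the distance from the TCP to the fingertips, in m); z points along the fingers, y is the line along which they close (so a half turn about z gives the same grasp; the last joint's range is limited). The gripper opens to 87 mm and grips with 3 to 60 N. Pads are 19 mm wide; open, the fingers measure 117 mm over their backs; the gripper's body (75 mm by 190 mm) begins 51 mm behind the grasp point.
Start: joints at [-0.178, 0.527, 1.433, -0, 1.181, -0.178], TCP at [0.625, 0, 0.24] pointing down, gripper open.
Joint ranges: [-3.08, 3.08], [-0.75, 2.2], [0.22, 2.44], [-1.43, 4.57], [0, 2.65], [-2.85, 2.85]. Speed limits (rad/s): [2.79, 2.79, 3.14, 3.14, 3.14, 3.14].

### API

Orientations are given as a unit quaternion [x, y, z, w].
In Python, from rig import robot, cams gives the robot as it stands.
- The arm moves only by the shell command python3 -m pendant 'ROWS' [FORCE]. ROWS is JSON, a list of rows, each an object with "jaw": the opening, from 0 (shut) to 1 (fully open); "linear": the shift along the tool's x, y, z in cm, a list of three; "twist": the turn about the tool's z in degrees. A call has 1 to 12 rows; each row shifts and turns the commanded pose from where the row before left it, along the tool's axes as they then stand; what a row does not reach is not made up. A row lasts 1/12 s, in which the tool goes at most 41.7 mm and 7.16 degrees, less where a joint would pass 70% of its speed; a pose out of reach is approached as far as the arm can. A call is refused whole if a number of a shift passes 4.17 or a number of a turn 7.16, either way. A call with a gripper value outside its range is refused whole. The fingers move at their own pace and stop on an object; FORCE is the grip in N (left out, the last holds). Time passes only in rows, so rows that do not move let the fingers close. It gives the time, the measured TCP pose, the force, the opening and the grip force at its end, in the units of the state.
- robot.get_obs(): the state, without advancing time (a new reading comes with each control period).
- cams.camera(name): name is "scene" or "side" or "wrist"; returns a dict with "color" (384x512x3 uint8, blue, green, red), "depth" (384x512 float32, m along the optical axis (not along the pixel's ray), 0 where there is no reading), "fov_y" (degrees; the focal length in pixels is half the picture's height over the tangent of half this angle, whatever the lens; pixels are square), "cx", "cy" (the principal point, pixels), "k1" (the pictures are not rectified: a ray, as slopes to the right and down, at radius r is drawn at 1 + k1 r^2 times it, then the intrinsics apply), "view" (4x4, takes a point from world to camera coordinates). Camera axes: x right, y down, z forward; pixel columns grow to the right and rows downward; lengths in m; the calibration is good to about 2 mm. A picture is of the moment at which its call begins.
- robot.hand_in(): hands the job in; it is judged then, once.
The state is a dict: "time": time; "q": joint angles; "joint_velocities": joint speeds; "joint_torque": joint torques, N m; "position": TCP position; "tool_rot": TCP orientation; "ft_force": force on the tool from outside, world axes, zero at the start; "moment": the same for the moment, N m; "grip_width": finger opening in m; "grip_force": force on a finger pad.
Only numpy, scipy, OpenCV 4.12 (cv2) and the standard library are available. Lean on these libraries where they do the work, as an engineer would, in place of code of your own. Each camera call takes 0.05 s, during which the arm holds its last target. There are 200 camera calls.

### The job

Put the two empty square bottles that lie on the bench upside down on the two free spindles of the steel washer insert: first the tall bottle on the long free spindle at the back, then the short bottle on the short free spindle in front. Press each one straight down until its mouth is home on the seat and both spring clips have snapped over the ring on its neck, then, still holding it, tug it straight up with about 10 N for a moment to prove that the clips hold it. Leave both bottles clipped and standing free, do not use violent force, and leave everything else on the bench where it is.

Things in the scene. Friction and masses are not known exactly. Their poses are not given: they have to be found in the camera images.
- bottle_tall: Empty open tall square bottle, plain whitish plastic, 145 mm long, about 70 g: body 56 x 56 x 115 mm, corners rounded 6 mm, then a round neck of 30 mm. Origin: on its axis, halfway between bottom and mouth; own +z to the mouth, x and y square to the flat sides. Starts lying on a flat side (axis 28 mm up) to the robot's left or right, mouth to the right (-y) within 0.5 rad.
- bottle_tall_mouth (a point): centre of the tall bottle's mouth, 145 mm along its +z from its bottom, 72.5 mm from its origin. Neck 38 mm outside, 33 mm inside; round it a ring of 48 mm diameter whose faces lie 9 and 12 mm from the mouth. The bottle is 141 mm deep inside, all hollow
- bottle_short: Empty open short square bottle, plain whitish plastic, 100 mm long, about 55 g: body 56 x 56 x 70 mm, corners rounded 6 mm, then a round neck of 30 mm. Origin: on its axis, halfway between bottom and mouth; own +z to the mouth, x and y square to the flat sides. Starts lying on a flat side (axis 28 mm up) to the robot's left or right, mouth to the right (-y) within 0.5 rad.
- bottle_short_mouth (a point): centre of the short bottle's mouth, 100 mm along its +z from its bottom, 50 mm from its origin. Neck 38 mm outside, 33 mm inside; round it a ring of 48 mm diameter whose faces lie 9 and 12 mm from the mouth. The bottle is 96 mm deep inside, all hollow
- insert: Fixed steel washer insert, base 196 x 196 mm, top 26 mm up, lifting rails out to own y = +-113 mm; origin under its centre, +x away from the robot at yaw 0 (yaw within 0.3 rad). Four upright spindles at own x, y = +-50 mm. The two at y = +50 (left) carry dry upside-down bottles, tops 177 mm (back) and 132 mm (front) above the bench; the two at y = -50 (right) are free.
- seat_tall (a point): centre of the seat of the long free spindle (back right), 32 mm above the bench; the tall bottle's mouth rests here; axes as the insert's. Flat seat 43 mm wide; in it a cone 26 mm wide below, 14 mm high, centres the neck; the spindle, a 10 mm rod (12.4 mm near its tip), ends 110 mm above the seat
- seat_short (a point): centre of the seat of the short free spindle (front right), 32 mm above the bench; the short bottle's mouth rests here; axes as the insert's. Flat seat 43 mm wide; in it a cone 26 mm wide below, 14 mm high, centres the neck; the spindle, a 10 mm rod (12.4 mm near its tip), ends 66 mm above the seat
- clip_tall_a (a joint): sprung steel clip on the own +y side of the long free spindle, 16 mm wide, up to 26 mm above the seat; 0 rad closed, opens outward. Its sloping top guides a neck ring up to 3 mm off centre; pressing a bottle past both clips takes about 10 N. Once home the neck ring has 2.5 mm of play under the hooks, which hold against 25 N and more
- clip_tall_b (a joint): the like clip on the -y side of the long free spindle; rad, 0 closed, opens outward
- clip_short_a (a joint): sprung steel clip on the own +y side of the short free spindle, 16 mm wide, up to 26 mm above the seat; 0 rad closed, opens outward. Its sloping top guides a neck ring up to 3 mm off centre; pressing a bottle past both clips takes about 10 N. Once home the neck ring has 2.5 mm of play under the hooks, which hold against 25 N and more
- clip_short_b (a joint): the like clip on the -y side of the short free spindle; rad, 0 closed, opens outward
- wash_bottle: bystander: plastic wash bottle with a bent spout, 178 mm high; its body, 67 mm in diameter, stands 18 mm along own +y from the origin, the spout reaches 53 mm along -y. Behind and to the right of it stands the fixed centrifuge, about 0.3 m high, which fills all beyond y = -0.54
- film_box: bystander: carton 55 x 115 x 55 mm; origin centre of its underside
- plate_b: bystander: well plate 85 x 128 x 14 mm; origin centre of its underside
- timer: bystander: timer standing on edge, 22 x 66 x 58 mm; origin centre of its underside
- amber_bottle: bystander: amber screw-cap bottle 50 mm in diameter, 108 mm high; origin centre of its underside
- marker: bystander: marker pen 13 x 138 x 13 mm, lying; origin centre of its underside
- tip_box: bystander: closed tip box 89 x 122 x 67 mm; origin centre of its underside

How it is judged:
On the way, in this order (a step that is already met when the one before it is completed fails the run):
1. the tall bottle is upside down on the long free spindle with its mouth home under both clips (horizontal distance between bottle_tall_mouth and seat_tall below 0.005 m and z of bottle_tall_mouth in the frame of seat_tall between -0.004 and 0.005 m and angle between the z axis of bottle_tall and the z axis of insert, either way round below 0.08 rad and z of bottle_tall in the frame of seat_tall above 0.03 m and z of bottle_tall_mouth in the frame of seat_tall below 0.0012 m), for 0.1 s.
2. the tall bottle is tugged upward against its clips with more than 5 N and stays held (horizontal distance between bottle_tall_mouth and seat_tall below 0.005 m and z of bottle_tall_mouth in the frame of seat_tall between -0.004 and 0.005 m and angle between the z axis of bottle_tall and the z axis of insert, either way round below 0.08 rad and z of bottle_tall in the frame of seat_tall above 0.03 m and z of bottle_tall_mouth in the frame of seat_tall above 0.0012 m and contact force between bottle_tall and insert above 5 N and contact force between the fingers and bottle_tall above 1 N), for 0.15 s.
3. the short bottle is upside down on the short free spindle with its mouth home under both clips (horizontal distance between bottle_short_mouth and seat_short below 0.005 m and z of bottle_short_mouth in the frame of seat_short between -0.004 and 0.005 m and angle between the z axis of bottle_short and the z axis of insert, either way round below 0.08 rad and z of bottle_short in the frame of seat_short above 0.03 m and z of bottle_short_mouth in the frame of seat_short below 0.0012 m), for 0.1 s.
4. the short bottle is tugged upward against its clips with more than 5 N and stays held (horizontal distance between bottle_short_mouth and seat_short below 0.005 m and z of bottle_short_mouth in the frame of seat_short between -0.004 and 0.005 m and angle between the z axis of bottle_short and the z axis of insert, either way round below 0.08 rad and z of bottle_short in the frame of seat_short above 0.03 m and z of bottle_short_mouth in the frame of seat_short above 0.0012 m and contact force between bottle_short and insert above 5 N and contact force between the fingers and bottle_short above 1 N), for 0.15 s.
At the end, for the whole second after the job is handed in: Both bottles stand upside down on their own spindles, at rest and released: mouth within 5 mm of the seat's centre and of its height (under the clips), axis within 0.08 rad of the spindle's (horizontal distance between bottle_tall_mouth and seat_tall below 0.005 m and z of bottle_tall_mouth in the frame of seat_tall between -0.004 and 0.005 m and angle between the z axis of each of bottle_tall, bottle_short and the z axis of insert, either way round below 0.08 rad and z of bottle_tall in the frame of seat_tall above 0.03 m and linear speed of each of bottle_tall, bottle_short below 0.02 m/s and horizontal distance between bottle_short_mouth and seat_short below 0.005 m and z of bottle_short_mouth in the frame of seat_short between -0.004 and 0.005 m and z of bottle_short in the frame of seat_short above 0.03 m); the robot touches nothing.
It fails at once if a bystander is pushed more than 30 mm from its place (distance of any of wash_bottle, film_box, plate_b, timer, amber_bottle, marker, tip_box from where it was at the start of the episode above 0.03 m).
It fails at once if a bottle is rammed or wrenched: more than 100 N between it and the insert (contact force between any of bottle_tall, bottle_short and insert above 100 N).
It also fails if it takes over 72 s, if anything falls off the work surface, if the arm or the gripper's body presses on something with over 40 N, if the wrist force passes 120 N, or if a joint passes its speed limit or range.

## Working session

There is one attempt and no reset: what is moved stays moved. The work goes in short steps, Python scripts to look and compute and a shell command to move; the robot and the scene stay as the last step left them, time stands still between calls to the robot, and variables do not carry over. Pictures are saved under pics/ and viewed, at most 10 in all, crops included, and the job is handed in when it is done.

```bash
mkdir -p pics; ls
cat > h.py <<'E'
import numpy as np, cv2
from rig import robot, cams
def shot(n):
    c=cams.camera(n); np.save(f'/tmp/{n}.npy',c,allow_pickle=True); return c
def load(n): return np.load(f'/tmp/{n}.npy',allow_pickle=True).item()
def K(c):
    h,w=c['color'].shape[:2]; f=h/2/np.tan(np.radians(c['fov_y'])/2)
    return f
def rays(c,uv):
    uv=np.atleast_2d(np.array(uv,float)); f=K(c); d=(uv-[c['cx'],c['cy']])/f
    p=d.copy()
    for _ in range(20): p=d/(1+c['k1']*(p**2).sum(1,keepdims=True))
    V=np.array(c['view']); R=V[:3,:3]; o=-R.T@V[:3,3]
    return o,np.c_[p,np.ones(len(p))]@R
def onplane(c,uv,z):
    o,d=rays(c,uv); return o+d*((z-o[2])/d[:,2])[:,None]
def cloud(c):
    h,w=c['depth'].shape; v,u=np.mgrid[:h,:w]; o,d=rays(c,np.c_[u.ravel(),v.ravel()])
    return (o+d*c['depth'].reshape(-1,1)).reshape(h,w,3)
def project(c,P):
    P=np.atleast_2d(P); V=np.array(c['view']); q=P@V[:3,:3].T+V[:3,3]; p=q[:,:2]/q[:,2:]
    return p*(1+c['k1']*(p**2).sum(1,keepdims=True))*K(c)+[c['cx'],c['cy']]
E
python3 - <<'E'
from h import *
for n in('scene','side'):
    c=shot(n); cv2.imwrite(f'pics/{n}0.png',c['color']); V=np.array(c['view']); print(n,-V[:3,:3].T@V[:3,3],c['fov_y'],c['k1'])
o=robot.get_obs(); print(o['position'],o['tool_rot'],o['time'],robot.nose_length)
E
```

```text
pics
scene [-0.37255054 -0.78065013  0.95325056] 51.17082865264332 0.0007455416480236233
side [ 1.07691081 -1.22217069  1.4158727 ] 48.41491410041458 -0.07807411497951135
[6.24381549e-01 1.33405085e-04 2.38680701e-01] [ 7.07110521e-01  7.07102382e-01 -5.56525584e-04 -7.88703129e-04] 0.1 0.017
```

View pics/scene0.png

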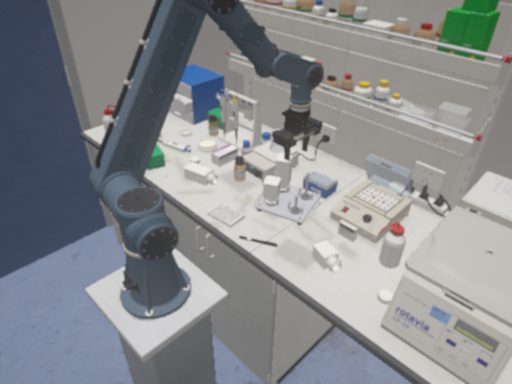

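View pics/side0.png

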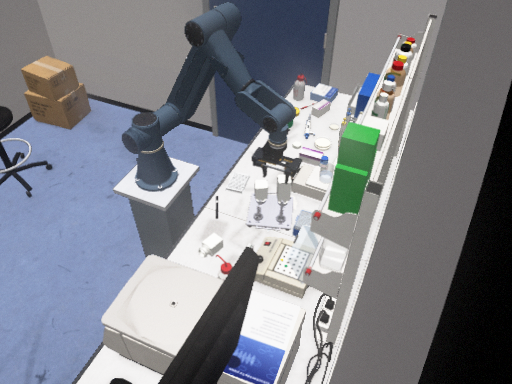

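The scene view shows the tall bottle lying left at about (200,173), the short one right at (325,253), the insert at (290,200); the side view shows the short bottle at (210,243), free spindles at (257,218) and (283,218). Now metric positions, from the point cloud of both views.

Run:
```python
from h import *
c=load('scene'); P=cloud(c)
for n,uv in dict(tall=(200,173),short=(325,253),ins=(290,200),amber=(239,168),marker=(258,240),wash=(392,245),plate=(226,214),timer=(347,230)).items():
    print(n,P[uv[1],uv[0]].round(3))
# top-down map from depth of both cams
z=[]
for n in('scene','side'):
    c=load(n);P=cloud(c); z.append(np.c_[P.reshape(-1,3),c['color'].reshape(-1,3)])
    m=np.zeros((600,800,3),np.uint8)
    q=z[-1]; q=q[(q[:,2]>-.02)&(q[:,2]<.22)]; q=q[np.argsort(q[:,2])]
    for p in q:
        i=int((1.0-p[0])*750); j=int((.5-p[1])*750)
        if 0<=i<598 and 0<=j<798: m[i:i+2,j:j+2]=p[3:]
    cv2.imwrite(f'pics/top_{n}.png',m)
```

```text
tall [0.45  0.35  0.055]
short [ 0.449 -0.289  0.05 ]
ins [ 0.606 -0.005  0.027]
amber [0.577 0.253 0.069]
marker [ 0.37  -0.066  0.01 ]
wash [ 0.578 -0.442  0.103]
plate [0.385 0.118 0.01 ]
timer [ 0.608 -0.266  0.037]
```

View pics/top_scene.png

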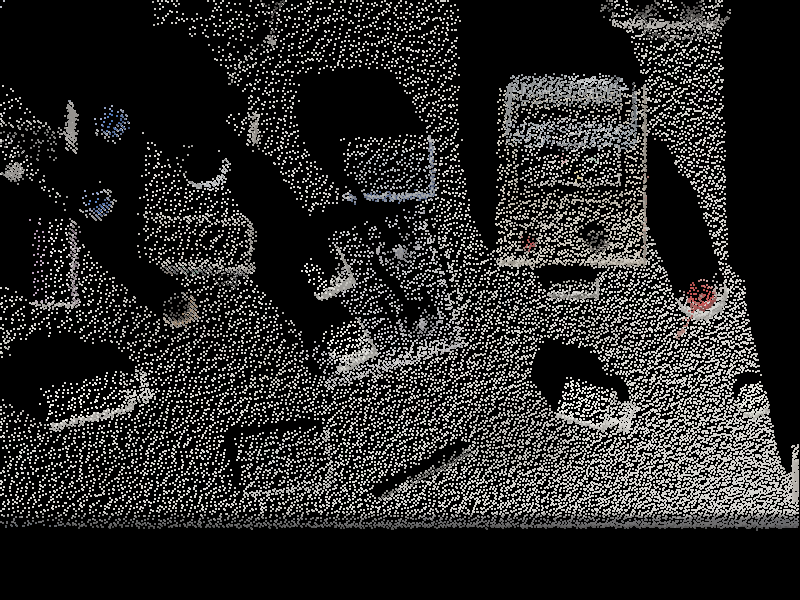

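The top map (750 px/m) shows the tall bottle's body at (93,405) with mouth at (152,388), the short at (590,400) with mouth right, the insert around (395,300) yawed about -0.25 or so with spindles at (400,250),(418,320). I'll get coarse fits now, then refine with the wrist camera.

```bash
cat >> h.py <<'E'
def bottle(cs,xy,r,L):
    "top-face rectangle of a lying bottle from clouds; returns centre of body, mouth dir"
    for c in cs:
        P=cloud(c).reshape(-1,3); P=P[c['depth'].ravel()>0]
        P=P[(np.hypot(P[:,0]-xy[0],P[:,1]-xy[1])<r)]
        T=P[(P[:,2]>.049)&(P[:,2]<.063)]
        (a,b),(w,h),_=R=cv2.minAreaRect((T[:,:2]*1000).astype(np.float32)); B=cv2.boxPoints(R)
        e=B[1]-B[0] if np.linalg.norm(B[1]-B[0])>np.linalg.norm(B[2]-B[1]) else B[2]-B[1]
        e/=np.linalg.norm(e); e*=-np.sign(e[1]); 
        Q=P[(P[:,2]>.02)]; s=(Q[:,:2]*1000-[a,b])@e; t=(T[:,:2]*1000-[a,b])@e
        u=(Q[:,:2]*1000-[a,b])@[-e[1],e[0]]
        print('n',len(T),'ctr',np.round([a,b],1),'size',np.round([w,h],1),'dir',e.round(3),'ang from -y',np.round(np.arctan2(e[0],-e[1]),3),'top z',np.median(T[:,2]).round(4),'s all',np.percentile(s,[1,99]).round(1),'u',np.percentile(u,[1,99]).round(1))
E
python3 - <<'E'
from h import *
cs=[load('scene'),load('side')]
print('tall');bottle(cs,(.465,.37),.11,145)
print('short');bottle(cs,(.47,-.29),.08,100)
E
```

```text
tall
n 209 ctr [468.4 375.9] size [ 59.5 142.8] dir [ 0.233 -0.973] ang from -y 0.235 top z 0.0538 s all [-65.3  75.4] u [-28.4  27.9]h.py:31: RuntimeWarning: invalid value encountered in divide
  e/=np.linalg.norm(e); e*=-np.sign(e[1]);
  return _methods._mean(a, axis=axis, dtype=dtype,
  ret = ret.dtype.type(ret / rcount)
Traceback (most recent call last):
  File "h.py", line 34, in bottle
    print('n',len(T),'ctr',np.round([a,b],1),'size',np.round([w,h],1),'dir',e.round(3),'ang from -y',np.round(np.arctan2(e[0],-e[1]),3),'top z',np.median(T[:,2]).round(4),'s all',np.percentile(s,[1,99]).round(1),'u',np.percentile(u,[1,99]).round(1))
                                                                                                                                                                                   ~~~~~~~~~~~~~^^^^^^^^^^
IndexError: index -1 is out of bounds for axis 0 with size 0
```

```bash
python3 - <<'E'
from h import *
c=shot('wrist'); np.save('/tmp/wr_ins.npy',c,allow_pickle=True); cv2.imwrite('pics/w0.png',c['color']); V=np.array(c['view']);print(-V[:3,:3].T@V[:3,3],V[2,:3])
E
python3 -m pendant '[{"jaw":1,"linear":[3.7,-1.54,0],"twist":0},{"jaw":1,"linear":[3.7,-1.54,0],"twist":0},{"jaw":1,"linear":[3.7,-1.54,0],"twist":0},{"jaw":1,"linear":[3.7,-1.54,0],"twist":0},{"jaw":1,"linear":[3.7,-1.54,0],"twist":0},{"jaw":1,"linear":[3.7,-1.54,0],"twist":0},{"jaw":1,"linear":[3.7,-1.54,0],"twist":0},{"jaw":1,"linear":[3.7,-1.54,0],"twist":0},{"jaw":1,"linear":[3.7,-1.54,0],"twist":0},{"jaw":1,"linear":[3.7,-1.54,0],"twist":0},{"jaw":1,"linear":[0,0,0],"twist":-6.75},{"jaw":1,"linear":[0,0,0],"twist":-6.75}]'
python3 -m pendant '[{"jaw":1,"linear":[0,0,0],"twist":0},{"jaw":1,"linear":[0,0,0],"twist":0}]'
python3 - <<'E'
from h import *
c=shot('wrist'); cv2.imwrite('pics/w1.png',np.hstack([load('wr_ins')['color'][::1,::1],c['color']])[:, :] if 0 else cv2.resize(np.hstack([load('wr_ins')['color'],c['color']]),(800,300))); V=np.array(c['view']);print(-V[:3,:3].T@V[:3,3],V[2,:3])
bottle([c],(.468,.375),.11,145)
E
```

```text
[0.62555058 0.0653918  0.38402428] [-0.00173575 -0.24129549 -0.97045014]
time: 1.15
position: [0.4691, 0.3725, 0.2391]
tool_rot: [0.615, 0.789, -0.0, -0.0]
ft_force: [0.0, 0.1, 0.5]
grip_width: 0.087
grip_force: 0.0
time: 1.32
position: [0.4707, 0.3701, 0.2392]
tool_rot: [0.62, 0.785, -0.0, -0.0]
ft_force: [0.3, 0.5, -0.8]
grip_width: 0.0867
grip_force: 0.0
[0.4565356  0.4336731  0.38456032] [ 0.05525379 -0.23541572 -0.97032286]
n 5021 ctr [474.2 377.4] size [ 56.1 135.1] dir [ 0.235 -0.972] ang from -y 0.237 top z 0.056 s all [-52.5  44.6] u [-72.4  67.1]
```

View pics/w1.png

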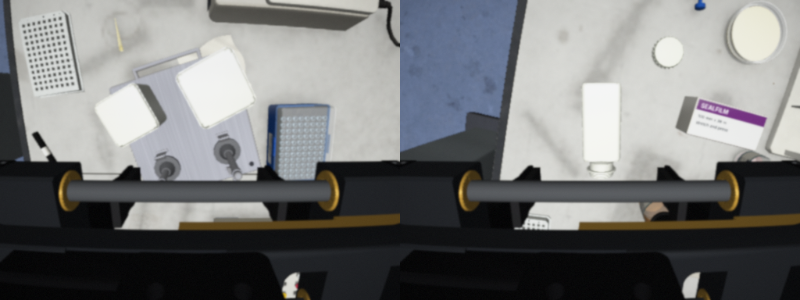

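Left half: insert with free spindles at (165,168) and (228,150) of the pasted picture; right half: tall bottle straight, body (583–620, 83–162), ring and mouth just below at (600,168). Body width 56.1 and top z 0.056 match the text. Descend 30 mm from its bottom end.

```bash
python3 -m pendant '[{"jaw":1,"linear":[2.17,0.25,0],"twist":0},{"jaw":1,"linear":[2.17,0.25,0],"twist":0},{"jaw":1,"linear":[0,0,3.5],"twist":0},{"jaw":1,"linear":[0,0,3.5],"twist":0},{"jaw":1,"linear":[0,0,3.5],"twist":0},{"jaw":1,"linear":[0,0,3.5],"twist":0},{"jaw":1,"linear":[0,0,3.5],"twist":0},{"jaw":1,"linear":[0,0,2.5],"twist":0},{"jaw":1,"linear":[0,0,1.2],"twist":0},{"jaw":1,"linear":[0,0,0],"twist":0},{"jaw":1,"linear":[0,0,0],"twist":0},{"jaw":1,"linear":[0,0,0],"twist":0}]'
python3 -m pendant '[{"jaw":0,"linear":[0,0,0],"twist":0},{"jaw":0,"linear":[0,0,0],"twist":0},{"jaw":0,"linear":[0,0,0],"twist":0},{"jaw":0,"linear":[0,0,0],"twist":0},{"jaw":0,"linear":[0,0,0],"twist":0},{"jaw":0,"linear":[0,0,0],"twist":0},{"jaw":0,"linear":[0,0,0],"twist":0},{"jaw":0,"linear":[0,0,0],"twist":0}]' 4
```

```text
time: 2.37
position: [0.4672, 0.414, 0.0293]
tool_rot: [0.62, 0.785, 0.002, 0.001]
ft_force: [-0.3, -0.2, 0.2]
grip_width: 0.087
grip_force: 0.0
time: 3.03
position: [0.4656, 0.4135, 0.0279]
tool_rot: [0.619, 0.785, 0.0, -0.0]
ft_force: [-1.3, -1.3, 2.5]
grip_width: 0.0559
grip_force: 4.0
```

```bash
python3 -m pendant '[{"jaw":0,"linear":[-0.2,0,-1.4],"twist":0},{"jaw":0,"linear":[-0.4,0,-1.4],"twist":0},{"jaw":0,"linear":[-0.6,0,-1.4],"twist":0},{"jaw":0,"linear":[-0.8,0,-1.4],"twist":0},{"jaw":0,"linear":[-1,0,-1.4],"twist":0},{"jaw":0,"linear":[-1.5,0,-1.4],"twist":0},{"jaw":0,"linear":[-2,0,-1.2],"twist":0},{"jaw":0,"linear":[-2,0,-1],"twist":0},{"jaw":0,"linear":[-1,0,-1.5],"twist":0},{"jaw":0,"linear":[0,0,-1.5],"twist":0},{"jaw":0,"linear":[0,0,0],"twist":0},{"jaw":0,"linear":[0,0,0],"twist":0}]'
python3 - <<'E'
from h import *
ims=[]
for n in('scene','side'):
    c=shot(n); u=project(c,robot.get_obs()['position'])[0].astype(int); print(u)
    ims.append(cv2.resize(c['color'][u[1]-60:u[1]+60,u[0]-60:u[0]+60],(400,400)))
cv2.imwrite('pics/l1.png',np.hstack(ims))
E
```

```text
time: 4.03
position: [0.4889, 0.3206, 0.1654]
tool_rot: [0.619, 0.785, 0.002, 0.001]
ft_force: [0.2, 0.0, -1.3]
grip_width: 0.0562
grip_force: 4.0
[210 149]
[272 138]
```

View pics/l1.png

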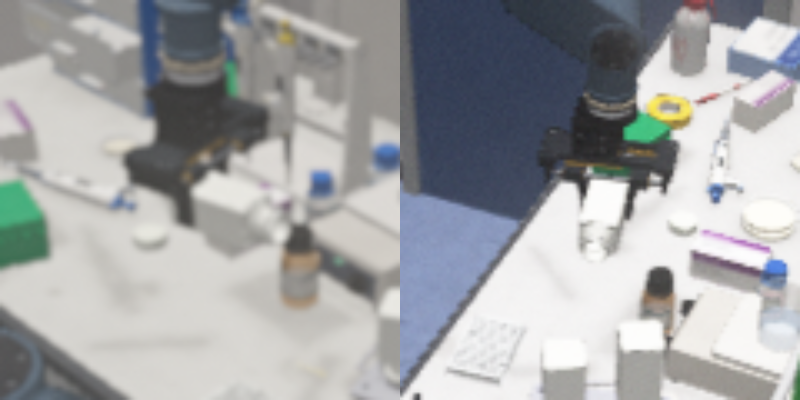

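The bottle is held but droops only a little (scene left crop: body (230,210) to mouth (275,220)). I'll ease the grip to 3 N and measure its tilt.

```bash
cat >> h.py <<'E'
def tilt(names=('scene','side'),r=.16):
    "line through the whitish points below/around the grasp, seen in camera clouds"
    p=np.array(robot.get_obs()['position'])
    for n in names:
        c=shot(n); P=cloud(c).reshape(-1,3); C=c['color'].reshape(-1,3).astype(int)
        m=(np.linalg.norm(P-p,axis=1)<r)&(P[:,2]>.02)&(C.min(1)>110)&(np.ptp(C,axis=1)<40)
        m&=np.hypot(P[:,0]-.577,P[:,1]-.253)>.04
        Q=P[m]
        ex=np.array([-.232,.973,0]); s=(Q-p)@ex; z=Q[:,2]; u=(Q-p)@[.973,.232,0]
        k=(abs(u)<.04); s,z,u=s[k],z[k],u[k]
        (a,b),wh,ang=cv2.minAreaRect((np.c_[s,z]*1000).astype(np.float32))
        print(n,k.sum(),'s',np.percentile(s,[1,99]).round(3),'z',np.percentile(z,[1,99]).round(3),'rect',np.round([a,b,*wh,ang],1), 'tcp z',p[2].round(4))
E
python3 - <<'E'
from h import *
tilt()
E
python3 -m pendant '[{"jaw":0,"linear":[0,0,0],"twist":0},{"jaw":0,"linear":[0,0,0],"twist":0},{"jaw":0,"linear":[0,0,0],"twist":0},{"jaw":0,"linear":[0,0,0],"twist":0},{"jaw":0,"linear":[0,0,0],"twist":0},{"jaw":0,"linear":[0,0,0],"twist":0}]' 3
python3 - <<'E'
from h import *
tilt()
E
```

```text
scene 545 s [-0.114  0.025] z [0.137 0.239] rect [-41.9 190.4 110.5 145.6  89.6] tcp z 0.1635
side 332 s [-0.116  0.015] z [0.137 0.235] rect [-44.6 185.8 164.6  87.9  21.7] tcp z 0.1635
time: 4.73
position: [0.4879, 0.3211, 0.1635]
tool_rot: [0.619, 0.785, -0.0, -0.0]
ft_force: [-0.3, 0.6, -0.8]
grip_width: 0.0562
grip_force: 3.0
scene 530 s [-0.114  0.026] z [0.137 0.236] rect [-41.6 189.5 109.8 148.1  89.1] tcp z 0.1635
side 327 s [-0.117  0.017] z [0.139 0.236] rect [-44.3 189.8 156.6  99.    9.5] tcp z 0.1635
```

It stays level: pad friction holds it. I'll ease the grip gradually by opening the jaw by fractions, close above the bench, and watch the force.

```bash
python3 -m pendant '[{"jaw":0,"linear":[0,0,1.75],"twist":0},{"jaw":0,"linear":[0,0,1.75],"twist":0},{"jaw":0.63,"linear":[0,0,0],"twist":0},{"jaw":0.63,"linear":[0,0,0],"twist":0}]' | grep -E 'posi|grip'
python3 -m pendant '[{"jaw":0.638,"linear":[0,0,0],"twist":0},{"jaw":0.638,"linear":[0,0,0],"twist":0}]' | grep -E 'grip'
python3 -m pendant '[{"jaw":0.642,"linear":[0,0,0],"twist":0},{"jaw":0.642,"linear":[0,0,0],"twist":0}]' | grep -E 'grip'
python3 - <<'E'
from h import *
tilt(('scene',))
E
```

```text
position: [0.4872, 0.3207, 0.1279]
grip_width: 0.0561
grip_force: 3.0
grip_width: 0.0563
grip_force: 3.0
grip_width: 0.0561
grip_force: 3.0
scene 525 s [-0.114  0.026] z [0.104 0.205] rect [-41.1 127.4 136.5 123.5  35.6] tcp z 0.1294
```

```bash
python3 -m pendant '[{"jaw":0.644,"linear":[0,0,0],"twist":0}]' | grep -E 'grip'
python3 -m pendant '[{"jaw":0.644,"linear":[0,0,0],"twist":0}]' | grep -E 'grip'
python3 -m pendant '[{"jaw":0.645,"linear":[0,0,0],"twist":0}]' | grep -E 'grip'
python3 -m pendant '[{"jaw":0.645,"linear":[0,0,0],"twist":0}]' | grep -E 'grip'
python3 - <<'E'
from h import *
tilt(('scene',))
E
```

```text
grip_width: 0.056
grip_force: 3.0
grip_width: 0.0562
grip_force: 2.6
grip_width: 0.0558
grip_force: 0.0
grip_width: 0.0561
grip_force: 0.0
scene 642 s [-0.112  0.024] z [0.032 0.205] rect [-51.8 120.4 144.4 174.4   9.6] tcp z 0.1287
```

```bash
python3 -m pendant '[{"jaw":0.6,"linear":[0,0,0],"twist":0},{"jaw":0.6,"linear":[0,0,0],"twist":0}]' | grep -E 'grip'
python3 - <<'E'
from h import *
ims=[]
for n in('scene','side'):
    c=shot(n); u=project(c,robot.get_obs()['position'])[0].astype(int)
    ims.append(cv2.resize(c['color'][u[1]-40:u[1]+60,u[0]-50:u[0]+50],(400,400)))
cv2.imwrite('pics/l2.png',np.hstack(ims)); tilt(('scene',))
E
```

```text
grip_width: 0.0533
grip_force: 0.0
scene 517 s [-0.107  0.036] z [0.021 0.206] rect [-36.8 114.6 148.7 188.1   1. ] tcp z 0.1285
```

View pics/l2.png

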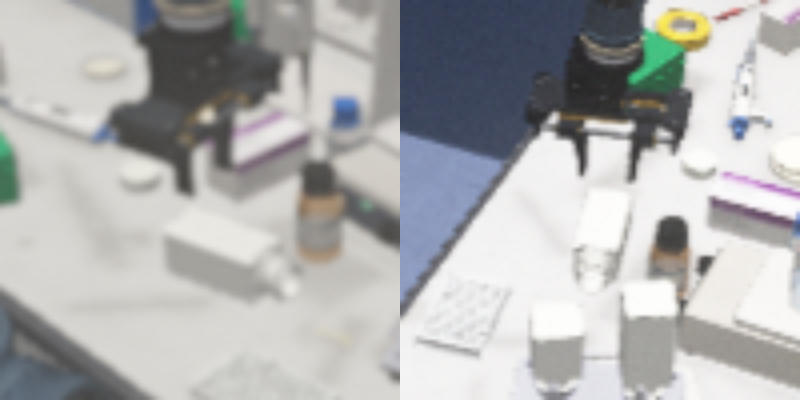

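It dropped the last centimetres and lies unharmed on the bench, same attitude (scene crop body (220,250), mouth (290,285)). New plan: a small contact patch — fingertips only, at the bottle's bottom-end upper corner — so gravity swings it. Re-measure first.

```bash
python3 -m pendant '[{"jaw":1,"linear":[0,0,-3.7],"twist":0},{"jaw":1,"linear":[0,0,-3.7],"twist":0},{"jaw":1,"linear":[0,0,-3.7],"twist":0},{"jaw":1,"linear":[-2.2,0,0],"twist":0},{"jaw":1,"linear":[-2.2,0,0],"twist":0},{"jaw":1,"linear":[0,0,0],"twist":0},{"jaw":1,"linear":[0,0,0],"twist":0}]' | grep pos
python3 - <<'E'
from h import *
c=shot('wrist'); cv2.imwrite('pics/w2.png',c['color'])
p=robot.get_obs()['position']; bottle([c],(p[0],p[1]),.12,145)
P=cloud(c).reshape(-1,3); T=P[(P[:,2]>.052)&(P[:,2]<.06)&(np.hypot(P[:,0]-p[0],P[:,1]-p[1])<.12)]
e=np.array([.235,-.972]); 
s=(T[:,:2]-p[:2])@e; print('s along mouth dir',np.percentile(s,[0.5,50,99]), len(T))
E
```

```text
position: [0.4982, 0.2776, 0.2397]
n 5240 ctr [507.1 291.2] size [113.  156.1] dir [ 0.8   -0.601] ang from -y 0.927 top z 0.056 s all [-68.9  71.9] u [-53.6  58.8]
s along mouth dir [-0.08166095 -0.02692767  0.03077469] 5050
```

```bash
cat >> h.py <<'E'
def rect(c,z0=.052,z1=.06,near=None,R=.12):
    "biggest connected blob of pixels at height z0..z1 -> rectangle of its world points"
    P=cloud(c); p=np.array(near if near is not None else robot.get_obs()['position'][:2])
    m=((P[...,2]>z0)&(P[...,2]<z1)&(c['depth']>0)&(np.hypot(P[...,0]-p[0],P[...,1]-p[1])<R)).astype(np.uint8)
    n,l,st,_=cv2.connectedComponentsWithStats(m); i=1+np.argsort(-st[1:,4])[:2]
    for k in i:
        T=P[l==k]; 
        if len(T)<200: continue
        r=cv2.minAreaRect((T[:,:2]*1000).astype(np.float32)); B=cv2.boxPoints(r)
        print(len(T),'size',np.round(r[1],1),'z',np.median(T[:,2]).round(4),'corners mm',B.round(0).tolist(),'dirdeg',np.degrees(np.arctan2(*(B[1]-B[0])[::-1])).round(1))
E
python3 - <<'E'
from h import *
rect(load('wrist'))
E
```

```text
4932 size [ 55.6 116.1] z 0.056 corners mm [[454.0, 353.0], [480.0, 240.0], [534.0, 252.0], [508.0, 365.0]] dirdeg -77.0
```

```bash
python3 -m pendant '[{"jaw":1,"linear":[3.81,0.1,0],"twist":0},{"jaw":1,"linear":[3.81,0.11,0],"twist":0},{"jaw":1,"linear":[0,0,4],"twist":0},{"jaw":1,"linear":[0,0,4],"twist":0},{"jaw":1,"linear":[0,0,4],"twist":0},{"jaw":1,"linear":[0,0,4],"twist":0},{"jaw":1,"linear":[0,0,2.2],"twist":0},{"jaw":1,"linear":[0,0,0],"twist":0},{"jaw":1,"linear":[0,0,0],"twist":0}]' | grep pos
python3 -m pendant '[{"jaw":0.55,"linear":[0,0,0],"twist":0},{"jaw":0.55,"linear":[0,0,0],"twist":0},{"jaw":0.55,"linear":[0,0,0],"twist":0},{"jaw":0.55,"linear":[0,0,0],"twist":0},{"jaw":0.55,"linear":[0,0,0],"twist":0},{"jaw":0.55,"linear":[0,0,0],"twist":0}]' 3 | grep -E 'pos|grip'
python3 -m pendant '[{"jaw":0.55,"linear":[-0.2,0,-1.4],"twist":0},{"jaw":0.55,"linear":[-0.4,0,-1.4],"twist":0},{"jaw":0.55,"linear":[-0.6,0,-1.4],"twist":0},{"jaw":0.55,"linear":[-0.8,0,-1.4],"twist":0},{"jaw":0.55,"linear":[-1,0,-1.4],"twist":0},{"jaw":0.55,"linear":[-1.5,0,-1.4],"twist":0},{"jaw":0.55,"linear":[-2,0,-1.2],"twist":0},{"jaw":0.55,"linear":[-2,0,-1],"twist":0},{"jaw":0.55,"linear":[0,0,0],"twist":0},{"jaw":0.55,"linear":[0,0,0],"twist":0}]' | grep -E 'pos|grip'
python3 - <<'E'
from h import *
tilt()
E
```

```text
position: [0.4811, 0.3532, 0.056]
position: [0.4827, 0.353, 0.0584]
grip_width: 0.0559
grip_force: 3.0
position: [0.5031, 0.269, 0.1648]
grip_width: 0.0559
grip_force: 3.0
scene 651 s [-0.091  0.021] z [0.044 0.241] rect [-16.  168.  283.4 108.2  77.5] tcp z 0.1648
side 392 s [-0.094 -0.   ] z [0.048 0.239] rect [-26.4 136.7 212.9  91.9  71.9] tcp z 0.1648
```

```bash
cat >> h.py <<'E'
def slices(names=('scene','side'),ex=(-.232,.973),R=.13,zmax=.2):
    o=robot.get_obs(); p=np.array(o['position']); ex=np.array(ex); ey=np.array([ex[1],-ex[0]])
    for n in names:
        c=load(n); P=cloud(c).reshape(-1,3); C=c['color'].reshape(-1,3).astype(int)
        m=(C.min(1)>90)&(np.ptp(C,axis=1)<45)&(P[:,2]>.012)&(P[:,2]<zmax)
        P=P[m]; s=(P[:,:2]-p[:2])@ex*1000; u=(P[:,:2]-p[:2])@ey*1000
        k=(abs(s)<R*1000)&(abs(u)<40); P,s,u=P[k],s[k],u[k]
        for z in np.arange(.012,zmax,.015):
            q=(P[:,2]>=z)&(P[:,2]<z+.015)
            if q.sum()>2: print(n,round(z*1000),q.sum(),'s',np.percentile(s[q],[3,97]).round(0),'u',np.percentile(u[q],[3,97]).round(0))
E
python3 - <<'E'
from h import *
slices()
E
```

```text
scene 27 5 s [-80. -66.] u [-22. -13.]
scene 42 39 s [-96. -36.] u [-28.   5.]
scene 57 60 s [-94. -24.] u [-31.   6.]
scene 72 66 s [-82. -19.] u [-31.  19.]
scene 87 105 s [-78.  -2.] u [-33.  21.]
scene 102 100 s [-63.  14.] u [-31.  23.]
scene 117 92 s [-49.  22.] u [-33.  21.]
scene 132 78 s [-36.  20.] u [-31.  22.]
scene 147 73 s [-24.   8.] u [-38.  31.]
scene 162 23 s [-14.  11.] u [-38.  35.]
scene 177 11 s [-14.   2.] u [-39.  33.]
scene 192 4 s [-13. -10.] u [-37.  35.]
side 42 18 s [-95. -76.] u [-16.  20.]
side 57 32 s [-99. -37.] u [-13.  29.]
side 72 35 s [-87. -45.] u [-22.  30.]
side 87 51 s [-88. -14.] u [-24.  30.]
side 102 55 s [-71. -30.] u [-24.  30.]
side 117 57 s [-58. -16.] u [-25.  29.]
side 132 50 s [-44. -13.] u [-24.  28.]
side 147 61 s [-29.   2.] u [-35.  33.]
side 162 12 s [-21. -10.] u [-33.  32.]
side 177 5 s [-16.  -9.] u [-35.  31.]
```

It swung to about 53° mouth-down. A few brisk up-and-forward starts with slow stops should ratchet it further.

```bash
python3 -m pendant '[{"jaw":0.55,"linear":[1,0,0],"twist":0},{"jaw":0.55,"linear":[1.5,0,0],"twist":0},{"jaw":0.55,"linear":[1,0,0],"twist":0},{"jaw":0.55,"linear":[0.5,0,0],"twist":0},{"jaw":0.55,"linear":[0,0,0],"twist":0},{"jaw":0.55,"linear":[-3,0,-2.8],"twist":0},{"jaw":0.55,"linear":[-2.2,0,-2],"twist":0},{"jaw":0.55,"linear":[-1.4,0,-1.2],"twist":0},{"jaw":0.55,"linear":[-0.8,0,-0.6],"twist":0},{"jaw":0.55,"linear":[-0.3,0,-0.2],"twist":0},{"jaw":0.55,"linear":[0,0,0],"twist":0}]' | grep -E 'pos|grip'
python3 -m pendant '[{"jaw":0.55,"linear":[0.6,0,1],"twist":0},{"jaw":0.55,"linear":[1,0,1.2],"twist":0},{"jaw":0.55,"linear":[1,0,1.2],"twist":0},{"jaw":0.55,"linear":[1,0,1.2],"twist":0},{"jaw":0.55,"linear":[0.6,0,0.8],"twist":0},{"jaw":0.55,"linear":[0.2,0,0.2],"twist":0},{"jaw":0.55,"linear":[0,0,0],"twist":0},{"jaw":0.55,"linear":[0,0,0],"twist":0}]' | grep -E 'pos|grip'
python3 - <<'E'
from h import *
shot('scene');shot('side');slices()
E
```

```text
position: [0.5109, 0.2338, 0.2316]
grip_width: 0.0559
grip_force: 3.0
position: [0.5007, 0.2773, 0.1754]
grip_width: 0.0558
grip_force: 3.0
scene 27 23 s [-57. -18.] u [-23.   1.]
scene 42 40 s [-54.  -7.] u [-30.  10.]
scene 57 42 s [-52.   1.] u [-32.   1.]
scene 72 73 s [-52.   8.] u [-32.  23.]
scene 87 75 s [-45.  12.] u [-33.  20.]
scene 102 74 s [-39.  19.] u [-33.  20.]
scene 117 74 s [-33.  26.] u [-33.  17.]
scene 132 81 s [-26.  31.] u [-32.  21.]
scene 147 64 s [-19.  40.] u [-37.  25.]
scene 162 61 s [-13.  13.] u [-38.  31.]
scene 177 12 s [-13.  10.] u [-39.  33.]
scene 192 7 s [-12.  -8.] u [-39.  37.]
side 27 18 s [-60. -30.] u [-21.  23.]
side 42 19 s [-61. -39.] u [-15.  19.]
side 57 18 s [-57. -10.] u [-19.  29.]
side 72 46 s [-57. -22.] u [-26.  29.]
side 87 35 s [-58. -17.] u [-21.  29.]
side 102 43 s [-50. -25.] u [-23.  29.]
side 117 41 s [-40.  -6.] u [-20.  30.]
side 132 44 s [-35.  -4.] u [-26.  29.]
side 147 47 s [-30.  35.] u [-22.  29.]
side 162 59 s [-22.  19.] u [-26.  27.]
side 177 6 s [-15.  -8.] u [-33.  34.]
side 192 6 s [-15.  10.] u [-39.  24.]
```

Now about 67° — near its hang angle. Set the mouth rim on the bench and drag it the last bit upright.

```bash
python3 -m pendant '[{"jaw":0.55,"linear":[0,0,0.8],"twist":0},{"jaw":0.55,"linear":[0,0,0.8],"twist":0},{"jaw":0.55,"linear":[0,0,0.5],"twist":0},{"jaw":0.55,"linear":[0,0,0.2],"twist":0},{"jaw":0.55,"linear":[0,0,0.1],"twist":0},{"jaw":0.55,"linear":[0,0,0],"twist":0}]' | grep -E 'pos|ft'
python3 -m pendant '[{"jaw":0.55,"linear":[-0.6,0,0],"twist":0},{"jaw":0.55,"linear":[-0.6,0,0],"twist":0},{"jaw":0.55,"linear":[-0.6,0,0],"twist":0},{"jaw":0.55,"linear":[-0.6,0,0],"twist":0},{"jaw":0.55,"linear":[-0.6,0,0],"twist":0},{"jaw":0.55,"linear":[-0.6,0,0],"twist":0},{"jaw":0.55,"linear":[-0.6,0,0.05],"twist":0},{"jaw":0.55,"linear":[-0.6,0,0.05],"twist":0},{"jaw":0.55,"linear":[-0.6,0,0.05],"twist":0},{"jaw":0.55,"linear":[0,0,0.05],"twist":0},{"jaw":0.55,"linear":[0,0,0],"twist":0}]' | grep -E 'pos|ft|grip'
python3 - <<'E'
from h import *
shot('scene');shot('side');slices()
E
```

```text
position: [0.5009, 0.277, 0.1517]
ft_force: [-0.5, 0.9, 1.6]
position: [0.5134, 0.2239, 0.1495]
ft_force: [0.9, -0.4, 1.2]
grip_width: 0.0561
grip_force: 3.0
scene 12 37 s [-128.   14.] u [-24.  20.]
scene 27 38 s [-20.  31.] u [-32.  19.]
scene 42 52 s [-20.  29.] u [-32.  18.]
scene 57 60 s [-19.  33.] u [-32.  14.]
scene 72 65 s [-18.  32.] u [-32.  18.]
scene 87 56 s [-16.  38.] u [-33.  21.]
scene 102 63 s [-17.  36.] u [-32.  18.]
scene 117 55 s [-15.  36.] u [-33.  15.]
scene 132 96 s [-14.  41.] u [-37.  27.]
scene 147 21 s [-13.  10.] u [-39.  36.]
scene 162 14 s [-14.  -9.] u [-38.  36.]
scene 177 10 s [-15.  10.] u [-38.  37.]
side 12 19 s [-128.   -4.] u [-18.  35.]
side 27 20 s [-23.   1.] u [-24.  29.]
side 42 26 s [-25.  17.] u [-24.  29.]
side 57 36 s [-24.   9.] u [-25.  29.]
side 72 32 s [-26.   3.] u [-25.  29.]
side 87 30 s [-22.   3.] u [-26.  29.]
side 102 35 s [-22.  -4.] u [-26.  27.]
side 117 29 s [-22.  -5.] u [-23.  29.]
side 132 79 s [-18.  38.] u [-29.  30.]
side 147 37 s [-19.  31.] u [-33.  29.]
side 162 6 s [-20.  -9.] u [-37.  34.]
side 177 3 s [-19.  13.] u [-36.  30.]
```

Upright within ~3°. Release so it settles on its mouth, recentre, and regrasp firmly lower on the body.

```bash
python3 -m pendant '[{"jaw":0.7,"linear":[0,0,0],"twist":0},{"jaw":0.8,"linear":[0,0,0],"twist":0},{"jaw":1,"linear":[0,0,0],"twist":0},{"jaw":1,"linear":[0,0,0],"twist":0},{"jaw":1,"linear":[0,0,-2],"twist":0},{"jaw":1,"linear":[0,0,-3],"twist":0},{"jaw":1,"linear":[0,0,-3],"twist":0},{"jaw":1,"linear":[-1.5,0,-2],"twist":0},{"jaw":1,"linear":[-1.5,0,0],"twist":0},{"jaw":1,"linear":[-1.5,0,0],"twist":0},{"jaw":1,"linear":[0,0,0],"twist":0},{"jaw":1,"linear":[0,0,0],"twist":0}]' | grep -E 'pos'
python3 - <<'E'
from h import *
c=shot('wrist'); cv2.imwrite('pics/w3.png',c['color'])
rect(c,.135,.155); print(robot.get_obs()['q'].round(2) if hasattr(robot.get_obs()['q'],'round') else robot.get_obs()['q'])
# insert neighbours from wrist images: tops of dry bottles
for w,t in(('wr_ins',.177),('wr_ins',.132)): rect(load(w),t-.008,t+.006,(.6,.05),.3)
E
```

```text
position: [0.5236, 0.1805, 0.2495]
4443 size [56.2 55.5] z 0.1455 corners mm [[477.0, 257.0], [490.0, 203.0], [545.0, 216.0], [532.0, 270.0]] dirdeg -76.4
[ 0.13  0.42  1.6   0.    1.12 -0.1 ]
6541 size [56.1 56.6] z 0.1771 corners mm [[603.0, 77.0], [630.0, 28.0], [679.0, 55.0], [652.0, 104.0]] dirdeg -61.3
4113 size [57.  56.3] z 0.132 corners mm [[506.0, 48.0], [533.0, -2.0], [583.0, 26.0], [556.0, 75.0]] dirdeg -61.3
```

The tall bottle stands level on its mouth (top z 0.1455, 56 mm square, centre (511,236)). Dry bottle tops come out at z 0.177/0.132 and 100.8 mm apart, so the insert yaw ≈ 0.293. Regrasp; meanwhile locate the free spindle tips.

```bash
python3 -m pendant '[{"jaw":1,"linear":[2.87,0.03,0],"twist":0},{"jaw":1,"linear":[2.87,0.04,0],"twist":0},{"jaw":1,"linear":[0,0,3],"twist":0},{"jaw":1,"linear":[0,0,3],"twist":0},{"jaw":1,"linear":[0,0,3],"twist":0},{"jaw":1,"linear":[0,0,3],"twist":0},{"jaw":1,"linear":[0,0,1.6],"twist":0},{"jaw":1,"linear":[0,0,0],"twist":0},{"jaw":1,"linear":[0,0,0],"twist":0}]' | grep -E 'pos|ft'
python3 -m pendant '[{"jaw":0.55,"linear":[0,0,0],"twist":0},{"jaw":0.55,"linear":[0,0,0],"twist":0},{"jaw":0.55,"linear":[0,0,0],"twist":0},{"jaw":0.55,"linear":[0,0,0],"twist":0},{"jaw":0.55,"linear":[0,0,0],"twist":0},{"jaw":0.55,"linear":[0,0,0],"twist":0},{"jaw":0.55,"linear":[0,0,0],"twist":0}]' 40 | grep -E 'pos|ft|grip'
python3 - <<'E'
from h import *
c=load('wr_ins'); P=cloud(c)
for n,xy,zt in(('long',(.670,-.030),.142),('short',(.5735,-.059),.098)):
    d=np.hypot(P[...,0]-xy[0],P[...,1]-xy[1]); m=(d<.03)&(P[...,2]>.045)&(c['depth']>0)
    Q=P[m]; print(n,m.sum(),'pred px',project(c,[*xy,zt])[0].round(1))
    for z in np.arange(.045,.15,.015):
        q=(Q[:,2]>z)&(Q[:,2]<z+.015)
        if q.sum()>3: print(round(z,3),q.sum(),(np.median(Q[q][:,:2],0)*1000).round(1),(np.ptp(Q[q][:,:2],axis=0)*1000).round(0))
E
```

```text
position: [0.5101, 0.2373, 0.1125]
ft_force: [0.8, 0.2, 0.2]
position: [0.5113, 0.2367, 0.1141]
ft_force: [0.1, 0.3, 2.6]
grip_width: 0.0561
grip_force: 40.0
long 3848 pred px [305.4 226.7]
0.045 197 [666.8 -24.1] [21. 58.]
0.06 33 [668.  -25.8] [7. 7.]
0.075 38 [667.7 -25.8] [8. 5.]
0.09 38 [668.1 -25.3] [7. 7.]
0.105 56 [667.  -25.7] [9. 7.]
0.12 80 [667.1 -25.4] [12.  9.]
0.135 108 [668.8 -28.4] [9. 9.]
short 259 pred px [204.7 237. ]
0.045 167 [572.2 -38.5] [23. 36.]
0.06 40 [576. -55.] [9. 6.]
0.075 50 [576.  -54.1] [10.  5.]
```

```bash
python3 -m pendant '[{"jaw":0.55,"linear":[0,0,-3.5],"twist":0},{"jaw":0.55,"linear":[0,0,-3.5],"twist":0},{"jaw":0.55,"linear":[0,0,-3.5],"twist":0},{"jaw":0.55,"linear":[0,0,-3.5],"twist":0},{"jaw":0.55,"linear":[0,0,-3.5],"twist":0},{"jaw":0.55,"linear":[0,0,-3.6],"twist":0}]' | grep -E 'pos|ft|grip'
python3 -m pendant '[{"jaw":0.55,"linear":[-3.87,0.92,0],"twist":0},{"jaw":0.55,"linear":[-3.87,0.92,0],"twist":0},{"jaw":0.55,"linear":[-3.87,0.92,0],"twist":0},{"jaw":0.55,"linear":[-3.87,0.92,0],"twist":0},{"jaw":0.55,"linear":[-3.87,0.92,0],"twist":0},{"jaw":0.55,"linear":[-3.87,0.92,0],"twist":0},{"jaw":0.55,"linear":[-3.87,0.92,0],"twist":0},{"jaw":0.55,"linear":[-3.87,0.92,0],"twist":0},{"jaw":0.55,"linear":[-3.87,0.92,0],"twist":0},{"jaw":0.55,"linear":[-3.87,0.92,0],"twist":0},{"jaw":0.55,"linear":[0,0,0],"twist":0},{"jaw":0.55,"linear":[0,0,0],"twist":0}]' | grep -E 'time|pos|ft|grip'
cat >> h.py <<'E'
def spindles(c):
    P=cloud(c)
    for n,xy in(('long',(.669,-.0295)),('short',(.575,-.0585))):
        m=(np.hypot(P[...,0]-xy[0],P[...,1]-xy[1])<.03)&(P[...,2]>.06)&(c['depth']>0)
        Q=P[m]
        if m.sum()<20: print(n,'none'); continue
        zt=np.percentile(Q[:,2],99); T=Q[Q[:,2]>zt-.006]; v,u=np.nonzero(m); k=Q[:,2]>zt-.004
        px=np.c_[u,v][k]; ctr,r=cv2.minEnclosingCircle(px.astype(np.float32))
        print(n,len(Q),'top z',zt.round(4),'tip median',(np.median(T[:,:2],0)*1000).round(1),'ray',(onplane(c,[ctr],zt)[0]*1000).round(1),'px',ctr,r)
        for z in np.arange(.06,.14,.02):
            q=(Q[:,2]>z)&(Q[:,2]<z+.02)
            if q.sum()>3: print('  ',round(z,3),q.sum(),(np.median(Q[q][:,:2],0)*1000).round(1))
E
python3 - <<'E'
from h import *
c=shot('wrist'); cv2.imwrite('pics/w4.png',c['color'])
V=np.array(c['view']);print(-V[:3,:3].T@V[:3,3])
spindles(c); print('start view'); spindles(load('wr_ins'))
for t in(.177,.132): rect(c,t-.008,t+.006,(.6,.05),.3)
E
```

```text
position: [0.5103, 0.2365, 0.3259]
ft_force: [0.5, -0.0, -1.4]
grip_width: 0.0559
grip_force: 40.0
time: 16.15
position: [0.6909, -0.1207, 0.323]
ft_force: [-0.0, 1.0, -0.8]
grip_width: 0.0561
grip_force: 40.0
[ 0.67700155 -0.05728329  0.4684308 ]
long 124 top z 0.143 tip median [670.1 -30.2] ray [670.3 -30.1 143. ] px (254.26922607421875, 87.47435760498047) 4.533743381500244
   0.06 7 [672.2 -34.7]
   0.08 7 [672.2 -34.1]
   0.12 63 [670.  -32.1]
   0.14 47 [670.4 -30. ]
short 112 top z 0.0987 tip median [575.4 -58.5] ray [575.6 -58.7  98.7] px (172.8333282470703, 96.5) 4.1164655685424805
   0.06 21 [578.  -59.3]
   0.08 91 [576.6 -58.4]
start view
long 3657 top z 0.3165 tip median [679.5  -9.1] ray [681.3  -8.8 316.5] px (439.0, 371.890625) 36.166114807128906
   0.06 45 [668.  -25.7]
   0.08 52 [667.7 -25.6]
   0.1 68 [667.3 -25.6]
   0.12 125 [667.2 -25.9]
   0.14 63 [669.4 -29. ]
short 92 top z 0.0904 tip median [574.9 -54.1] ray [575.5 -53.7  90.4] px (207.5, 229.5) 4.527792930603027
   0.06 51 [576.2 -54.5]
   0.08 41 [575.7 -54. ]
315 size [42.1  8.4] z 0.1751 corners mm [[625.0, 36.0], [628.0, 28.0], [668.0, 40.0], [666.0, 48.0]] dirdeg -73.9
1457 size [56.9 36.3] z 0.1319 corners mm [[517.0, 30.0], [533.0, -2.0], [584.0, 24.0], [567.0, 56.0]] dirdeg -62.8
```

View pics/w4.png

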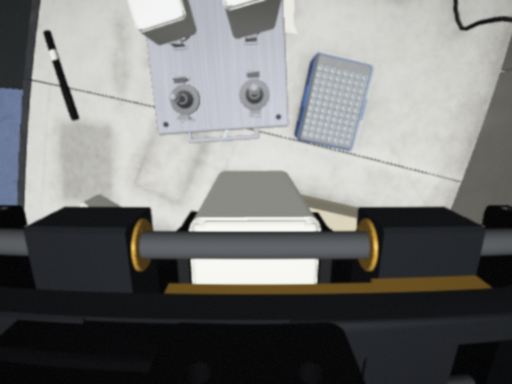

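View: long spindle tip at (254,92), short at (180,98), held bottle centred at column 255. Tips come out at z 0.143 and 0.099 (text: 0.142/0.098), at (670,-30) and (575,-59) mm, agreeing with the neighbours. Move over the long spindle and average the noisy pose.

```bash
python3 -m pendant '[{"jaw":0.55,"linear":[3.1,0.03,0],"twist":0},{"jaw":0.55,"linear":[3.1,0.03,0],"twist":0},{"jaw":0.55,"linear":[3.1,0.02,0],"twist":0},{"jaw":0.55,"linear":[0,0,0],"twist":0},{"jaw":0.55,"linear":[0,0,0],"twist":0},{"jaw":0.55,"linear":[0,0,0],"twist":0}]' | grep pos
for i in 1 2 3 4 5 6; do python3 -m pendant '[{"jaw":0.55,"linear":[0,0,0],"twist":0}]' | grep -E 'pos'; done
python3 - <<'E'
from h import *
o=[]
for i in range(6): c=cams.camera('wrist'); o.append(robot.get_obs()['position'])
print(np.mean(o,0),np.std(o,0)); V=np.array(c['view']); cam=-V[:3,:3].T@V[:3,3]; print(cam)
E
```

```text
position: [0.6694, -0.0262, 0.325]
position: [0.6698, -0.0275, 0.3247]
position: [0.6699, -0.0282, 0.3245]
position: [0.67, -0.0284, 0.3244]
position: [0.67, -0.0284, 0.3244]
position: [0.67, -0.0282, 0.3244]
position: [0.6699, -0.028, 0.3244]
[ 0.66989891 -0.02767508  0.32449991] [9.72453262e-06 1.23045269e-04 3.96607779e-05]
[0.65551004 0.0359267  0.46986284]
```

```bash
python3 -m pendant '[{"jaw":0.55,"linear":[-0.2,-0.03,0],"twist":0},{"jaw":0.55,"linear":[0,0,2],"twist":0},{"jaw":0.55,"linear":[0,0,2],"twist":0},{"jaw":0.55,"linear":[0,0,2],"twist":0},{"jaw":0.55,"linear":[0,0,2],"twist":0},{"jaw":0.55,"linear":[0,0,2],"twist":0},{"jaw":0.55,"linear":[0,0,2],"twist":0},{"jaw":0.55,"linear":[0,0,1.5],"twist":0},{"jaw":0.55,"linear":[0,0,0.4],"twist":0},{"jaw":0.55,"linear":[0,0,0],"twist":0},{"jaw":0.55,"linear":[0,0,0],"twist":0},{"jaw":0.55,"linear":[0,0,0],"twist":0}]' | grep -E 'pos|ft'
for i in 1 2 3 4 5; do python3 -m pendant '[{"jaw":0.55,"linear":[0,0,0],"twist":0}]' | grep -E 'time|pos|ft'; done
python3 - <<'E'
from h import *
ims=[]
for n in('scene','side'):
    c=shot(n); p=robot.get_obs()['position'].copy(); p[2]-=.07; u=project(c,p)[0].astype(int)
    ims.append(cv2.resize(c['color'][u[1]-40:u[1]+40,u[0]-40:u[0]+40],(400,400),interpolation=cv2.INTER_CUBIC))
cv2.imwrite('pics/p1.png',np.hstack(ims)); slices(ex=(-.232,.973),R=.05,zmax=.2)
E
```

```text
position: [0.6711, -0.0298, 0.1871]
ft_force: [-0.8, 0.4, -0.4]
time: 18.58
position: [0.671, -0.0297, 0.1871]
ft_force: [0.4, 0.7, 0.6]
time: 18.67
position: [0.6707, -0.0297, 0.1869]
ft_force: [-0.4, 0.3, -0.5]
time: 18.75
position: [0.6704, -0.0296, 0.1865]
ft_force: [0.0, -0.3, -0.8]
time: 18.83
position: [0.6703, -0.0295, 0.1862]
ft_force: [0.5, -0.5, -1.0]
time: 18.92
position: [0.6701, -0.0295, 0.1858]
ft_force: [-0.2, -0.1, -1.2]
scene 12 178 s [-48.  47.] u [-38.  37.]
scene 27 86 s [-40.  40.] u [-35.  27.]
scene 42 21 s [-28.  26.] u [-11.   5.]
scene 57 10 s [-20.  24.] u [-18.  -7.]
scene 72 37 s [-26.  15.] u [-26.   2.]
scene 87 15 s [-23.   7.] u [-26.  -9.]
scene 102 52 s [-34.  16.] u [-33.  13.]
scene 117 67 s [-33.  18.] u [-34.  13.]
scene 132 58 s [-33.  21.] u [-33.  11.]
scene 147 66 s [-34.  18.] u [-32.  13.]
scene 162 52 s [-34.  16.] u [-37.  20.]
scene 177 47 s [-33.  20.] u [-36.  15.]
scene 192 30 s [-33.  20.] u [-36.  21.]
side 12 143 s [-49.  42.] u [-38.  37.]
side 27 112 s [-48.  43.] u [-37.  38.]
side 42 11 s [-33.  -3.] u [-7.  8.]
side 57 6 s [-32. -18.] u [-7. 12.]
side 72 21 s [-31. -18.] u [-15.  19.]
side 87 4 s [-30. -23.] u [-16.   8.]
side 102 30 s [-38. -17.] u [-25.  28.]
side 117 35 s [-39. -28.] u [-25.  28.]
side 132 37 s [-39.  -7.] u [-26.  28.]
side 147 34 s [-42. -30.] u [-26.  27.]
side 162 42 s [-39. -11.] u [-33.  35.]
side 177 36 s [-39. -10.] u [-34.  31.]
side 192 23 s [-39.  -9.] u [-35.  30.]
```

View pics/p1.png

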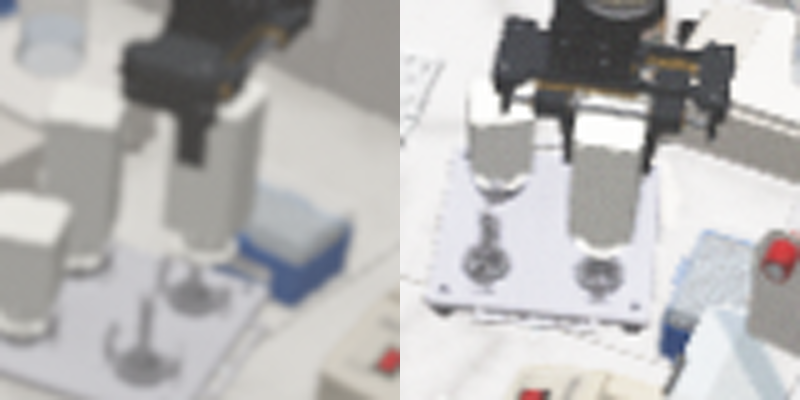

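Both outside views show the bottle upright with its mouth over the long spindle. The slices hint at a ~3 mm offset along tool x, so check the held bottle's near face with the wrist camera.

Run:
```python
from h import *
c=shot('wrist'); P=cloud(c); p=robot.get_obs()['position']; print(p)
V=np.array(c['view']); R=V[:3,:3]; ex=R[0]*0; up=-R[1]; ex=np.array([up[0],up[1]]); ex/=np.linalg.norm(ex); print('ex',ex, np.degrees(np.arctan2(ex[1],ex[0])))
ey=np.array([ex[1],-ex[0]])
S=np.array([.6701,-.030])
s=(P[...,:2]-S)@ex*1000; u=(P[...,:2]-S)@ey*1000
for z in np.arange(.105,.235,.01):
    m=(P[...,2]>z)&(P[...,2]<z+.01)&(abs(u)<18)&(abs(s)<45)&(c['depth']>0)
    if m.sum()>5: print(round(z,3),m.sum(),'s pct',np.percentile(s[m],[5,50,95]).round(1))
for z in (.12,.15,.18):
    m=(P[...,2]>z)&(P[...,2]<z+.02)&(abs(u)<40)&(abs(s-28)<12); print('u',np.percentile(u[m],[1,99]).round(1))
for t in(.177,.132): rect(c,t-.008,t+.006,(.6,.05),.08)
```

```text
[ 0.67004381 -0.02951862  0.18557737]
ex [-0.23379713  0.9722854 ] 103.52072835173205
0.105 99 s pct [22.9 23.2 23.4]
0.115 141 s pct [23.  23.2 23.4]
0.125 152 s pct [23.  23.3 23.4]
0.135 168 s pct [23.  23.3 23.5]
0.145 200 s pct [23.1 23.3 23.6]
0.155 243 s pct [23.1 23.4 23.6]
0.165 282 s pct [23.1 23.4 23.7]
0.175 335 s pct [23.2 23.5 23.7]
0.185 410 s pct [23.2 23.5 23.8]
0.195 506 s pct [23.2 23.6 23.8]
0.205 855 s pct [22.3 23.5 23.9]
0.215 2846 s pct [-5.1  2.3 22.1]
u [-25.2  26.4]
u [-24.7  26. ]
u [-24.6  26.1]
11515 size [56.7 56.1] z 0.1771 corners mm [[602.0, 77.0], [629.0, 27.0], [679.0, 55.0], [652.0, 104.0]] dirdeg -61.3
6767 size [54. 57.] z 0.132 corners mm [[509.0, 50.0], [536.0, -0.0], [584.0, 25.0], [557.0, 76.0]] dirdeg -62.0
```

The near face stands at 23.3 mm instead of 28: the bottle sits ~4.5 mm too far in tool −x (it slid in the grasp). Correct by +4.3 mm, then press.

```bash
python3 -m pendant '[{"jaw":0.55,"linear":[0.22,0,0],"twist":0},{"jaw":0.55,"linear":[0.21,0,0.5],"twist":0},{"jaw":0.55,"linear":[0,0,0.5],"twist":0},{"jaw":0.55,"linear":[0,0,0.4],"twist":0},{"jaw":0.55,"linear":[0,0,0],"twist":0},{"jaw":0.55,"linear":[0,0,0],"twist":0},{"jaw":0.55,"linear":[0,0,0],"twist":0}]' | grep -E 'pos|ft'
for i in 1 2 3; do python3 -m pendant '[{"jaw":0.55,"linear":[0,0,0],"twist":0}]' | grep -E 'pos|ft'; done
cat >> h.py <<'E'
def face(S,half=28):
    c=shot('wrist'); P=cloud(c); p=robot.get_obs()['position']; print(p,robot.get_obs()['ft_force'])
    up=-np.array(c['view'])[1,:2]; ex=up/np.linalg.norm(up); ey=np.array([ex[1],-ex[0]]); print('yaw',np.degrees(np.arctan2(ex[1],ex[0])))
    s=(P[...,:2]-S)@ex*1000; u=(P[...,:2]-S)@ey*1000
    for z in np.arange(.04,p[2]+.03,.02):
        m=(P[...,2]>z)&(P[...,2]<z+.02)&(abs(u)<18)&(s>10)&(s<45)&(c['depth']>0)
        w=(P[...,2]>z)&(P[...,2]<z+.02)&(abs(u)<40)&(abs(s-half)<12)&(c['depth']>0)
        if m.sum()>15: print(round(z,3),'s',np.median(s[m]).round(1),'u',np.percentile(u[w],[1,99]).round(1))
E
python3 - <<'E'
from h import *
face(np.array([.6701,-.030]))
E
```

```text
position: [0.6691, -0.0254, 0.1714]
ft_force: [0.1, 0.1, -0.5]
position: [0.6693, -0.0255, 0.1717]
ft_force: [0.4, 0.1, -0.7]
position: [0.6693, -0.0255, 0.1718]
ft_force: [0.3, -0.2, -0.3]
position: [0.6692, -0.0254, 0.1718]
ft_force: [0.6, -0.5, -0.9]
[ 0.66916671 -0.02541229  0.17179206] [-0.62415168 -0.0462363  -0.49275452]
yaw 103.51154226171538
0.04 s 27.0 u [-9.1  6.5]
0.08 s 27.3 u [-25.1  26. ]
0.1 s 27.4 u [-24.6  26.1]
0.12 s 27.5 u [-24.9  26.4]
0.14 s 27.5 u [-24.8  26. ]
0.16 s 27.7 u [-24.6  26. ]
0.18 s 27.7 u [-25.1  27.5]
0.2 s 25.5 u [-24.6  26.8]
```

```bash
python3 -m pendant '[{"jaw":0.55,"linear":[0.04,-0.04,0.4],"twist":0},{"jaw":0.55,"linear":[0,0,0.3],"twist":0},{"jaw":0.55,"linear":[0,0,0.2],"twist":0},{"jaw":0.55,"linear":[0,0,0.2],"twist":0}]' | grep -E 'pos|ft'
for i in 1 2 3; do python3 -m pendant '[{"jaw":0.55,"linear":[0,0,0.2],"twist":0},{"jaw":0.55,"linear":[0,0,0],"twist":0}]' | grep -E 'pos|ft'; done
```

```text
position: [0.6683, -0.025, 0.16]
ft_force: [0.4, 0.0, -1.1]
position: [0.6682, -0.025, 0.1579]
ft_force: [0.4, 0.2, -1.1]
position: [0.6685, -0.0248, 0.1563]
ft_force: [0.1, 0.9, -0.5]
position: [0.6688, -0.025, 0.1547]
ft_force: [-0.4, 0.8, 0.4]
```

```bash
for i in 1 2 3 4; do python3 -m pendant '[{"jaw":0.55,"linear":[0,0,0.2],"twist":0},{"jaw":0.55,"linear":[0,0,0],"twist":0}]' | grep -E 'pos|ft'; done
```

```text
position: [0.6691, -0.0251, 0.1529]
ft_force: [1.5, 0.8, 1.6]
position: [0.6691, -0.025, 0.1508]
ft_force: [0.7, 1.4, 1.0]
position: [0.6678, -0.025, 0.1475]
ft_force: [0.8, -0.0, -0.9]
position: [0.6681, -0.0253, 0.1462]
ft_force: [0.1, -0.1, 1.5]
```

```bash
for i in 1 2 ; do python3 -m pendant '[{"jaw":0.55,"linear":[0,0,0.2],"twist":0},{"jaw":0.55,"linear":[0,0,0],"twist":0}]' | grep -E 'pos|ft'; done
```

```text
position: [0.6682, -0.0254, 0.146]
ft_force: [-2.7, 0.5, 8.7]
position: [0.6682, -0.0255, 0.146]
ft_force: [-5.5, 0.7, 16.8]
```

Hard stop at TCP z 0.146 with 17 N: home. Now tug gently up.

```bash
python3 -m pendant '[{"jaw":0.55,"linear":[0,0,0],"twist":0},{"jaw":0.55,"linear":[0,0,0],"twist":0},{"jaw":0.55,"linear":[0,0,-0.2],"twist":0},{"jaw":0.55,"linear":[0,0,-0.2],"twist":0},{"jaw":0.55,"linear":[0,0,-0.2],"twist":0},{"jaw":0.55,"linear":[0,0,0],"twist":0},{"jaw":0.55,"linear":[0,0,0],"twist":0}]' | grep -E 'pos|ft'
python3 -m pendant '[{"jaw":0.55,"linear":[0,0,-0.2],"twist":0},{"jaw":0.55,"linear":[0,0,0],"twist":0}]' | grep -E 'pos|ft'
python3 -m pendant '[{"jaw":0.55,"linear":[0,0,-0.1],"twist":0},{"jaw":0.55,"linear":[0,0,0],"twist":0}]' | grep -E 'pos|ft'
```

```text
position: [0.6684, -0.0251, 0.1478]
ft_force: [0.1, 0.3, -1.3]
position: [0.6679, -0.0251, 0.1485]
ft_force: [1.5, -0.9, -9.9]
position: [0.6678, -0.0251, 0.1488]
ft_force: [2.2, -1.6, -18.6]
```

Tug of 10 then 18 N held with 2.5 mm lift. Relax, release, go to the short bottle.

```bash
python3 -m pendant '[{"jaw":0.55,"linear":[0,0,0.2],"twist":0},{"jaw":0.55,"linear":[0,0,0.2],"twist":0},{"jaw":0.55,"linear":[0,0,0.1],"twist":0},{"jaw":0.7,"linear":[0,0,0],"twist":0},{"jaw":1,"linear":[0,0,0],"twist":0},{"jaw":1,"linear":[0,0,0],"twist":0},{"jaw":1,"linear":[0,0,0],"twist":0},{"jaw":1,"linear":[0,0,-3],"twist":0},{"jaw":1,"linear":[0,0,-3.5],"twist":0},{"jaw":1,"linear":[0,0,-3.5],"twist":0}]' 20 | grep -E 'pos|ft'
python3 -m pendant '[{"jaw":1,"linear":[-2.35,-2.83,0],"twist":0},{"jaw":1,"linear":[-2.35,-2.83,0],"twist":0},{"jaw":1,"linear":[-2.35,-2.83,0],"twist":0},{"jaw":1,"linear":[-2.35,-2.83,0],"twist":0},{"jaw":1,"linear":[-2.35,-2.83,0],"twist":0},{"jaw":1,"linear":[-2.35,-2.83,0],"twist":0},{"jaw":1,"linear":[-2.35,-2.83,0],"twist":0},{"jaw":1,"linear":[-2.35,-2.83,0],"twist":0},{"jaw":1,"linear":[-2.35,-2.83,0],"twist":0},{"jaw":1,"linear":[0,0,0],"twist":6.2},{"jaw":1,"linear":[0,0,0],"twist":6.2},{"jaw":1,"linear":[0,0,0],"twist":6.2}]' | grep -E 'pos|ft'
python3 -m pendant '[{"jaw":1,"linear":[0,0,0],"twist":6.2},{"jaw":1,"linear":[0,0,0],"twist":6.2},{"jaw":1,"linear":[0,0,0],"twist":0},{"jaw":1,"linear":[0,0,0],"twist":0},{"jaw":1,"linear":[0,0,0],"twist":0}]' | grep -E 'time|pos|rot'
python3 - <<'E'
from h import *
c=shot('wrist'); cv2.imwrite('pics/w5.png',c['color']); rect(c)
c=shot('scene'); P=cloud(c); m=(np.hypot(P[...,0]-.67,P[...,1]+.03)<.045)&(P[...,2]>.16)&(P[...,2]<.2); print('tall top',m.sum(),np.median(P[m],0))
print(robot.get_obs()['q'])
E
```

```text
position: [0.6679, -0.025, 0.247]
ft_force: [1.8, -0.6, -0.1]
position: [0.4696, -0.2913, 0.247]
ft_force: [0.1, 0.7, 0.6]
time: 24.95
position: [0.4703, -0.2902, 0.2468]
tool_rot: [0.806, 0.592, 0.0, 0.0]
2834 size [70.8 55.6] z 0.056 corners mm [[430.0, -306.0], [483.0, -323.0], [504.0, -255.0], [451.0, -238.0]] dirdeg -17.5
tall top 174 [ 0.66078501 -0.03647797  0.17402529]
[-7.54975088e-01  4.21396262e-01  1.60775120e+00 -3.55085131e-05
  1.11227197e+00 -4.51091445e-01]
```

View pics/w5.png

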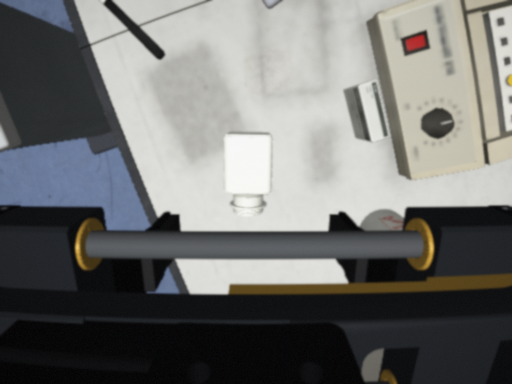

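View: short bottle straight in the tool frame, body (225–271, 132–193), mouth at (247,210); 55.6 x 70.8 mm, z 0.056, as it should be. Same corner-patch grip.

```bash
python3 -m pendant '[{"jaw":1,"linear":[3.8,-0.62,0],"twist":0},{"jaw":1,"linear":[0,0,4],"twist":0},{"jaw":1,"linear":[0,0,4],"twist":0},{"jaw":1,"linear":[0,0,4],"twist":0},{"jaw":1,"linear":[0,0,4],"twist":0},{"jaw":1,"linear":[0,0,2],"twist":0},{"jaw":1,"linear":[0,0,0.5],"twist":0},{"jaw":1,"linear":[0,0,0],"twist":0},{"jaw":1,"linear":[0,0,0],"twist":0},{"jaw":1,"linear":[0,0,0],"twist":0}]' | grep pos
python3 -m pendant '[{"jaw":0.55,"linear":[0,0,0],"twist":0},{"jaw":0.55,"linear":[0,0,0],"twist":0},{"jaw":0.55,"linear":[0,0,0],"twist":0},{"jaw":0.55,"linear":[0,0,0],"twist":0},{"jaw":0.55,"linear":[0,0,0],"twist":0},{"jaw":0.55,"linear":[0,0,0],"twist":0}]' 3 | grep -E 'pos|grip'
python3 -m pendant '[{"jaw":0.55,"linear":[-0.2,0,-1.2],"twist":0},{"jaw":0.55,"linear":[-0.4,0,-1.2],"twist":0},{"jaw":0.55,"linear":[-0.6,0,-1.2],"twist":0},{"jaw":0.55,"linear":[-0.8,0,-1.2],"twist":0},{"jaw":0.55,"linear":[-1,0,-1.2],"twist":0},{"jaw":0.55,"linear":[-1,0,-1],"twist":0},{"jaw":0.55,"linear":[-0.5,0,-0.5],"twist":0},{"jaw":0.55,"linear":[0,0,0],"twist":0},{"jaw":0.55,"linear":[0,0,0],"twist":0}]' | grep -E 'pos|grip'
python3 - <<'E'
from h import *
shot('scene');shot('side');slices(ex=(.297,.955))
E
```

```text
position: [0.477, -0.253, 0.0633]
position: [0.4758, -0.2521, 0.0618]
grip_width: 0.0557
grip_force: 3.0
position: [0.462, -0.2948, 0.1363]
grip_width: 0.0561
grip_force: 3.0
scene 42 17 s [-71. -31.] u [-29.  15.]
scene 57 60 s [-76.  -8.] u [-31.   5.]
scene 72 129 s [-79.   6.] u [-30.  13.]
scene 87 140 s [-61.  15.] u [-30.  21.]
scene 102 169 s [-52.  -3.] u [-30.  23.]
scene 117 163 s [-28.   4.] u [-36.  30.]
scene 132 18 s [-14.   8.] u [-38.  35.]
scene 147 10 s [-13.   4.] u [-37.  37.]
scene 162 8 s [-15.   9.] u [-23.  39.]
scene 177 3 s [-11.  -2.] u [33. 35.]
scene 192 13 s [-39. -23.] u [-36.  38.]
side 42 5 s [-70. -53.] u [20. 24.]
side 57 38 s [-78.  -5.] u [-1. 34.]
side 72 67 s [-77.   8.] u [-11.  34.]
side 87 74 s [-61.  15.] u [-17.  34.]
side 102 95 s [-53. -14.] u [-17.  35.]
side 117 89 s [-32.  -0.] u [-23.  35.]
side 132 5 s [-10.  -2.] u [-30.  -1.]
side 147 3 s [-15.   5.] u [-38.  34.]
side 192 5 s [-36.  18.] u [-27.  33.]
```

It swung to ~40°. Ratchet it as before.

```bash
python3 -m pendant '[{"jaw":0.55,"linear":[1,0,0],"twist":0},{"jaw":0.55,"linear":[1.5,0,0],"twist":0},{"jaw":0.55,"linear":[1,0,0],"twist":0},{"jaw":0.55,"linear":[0.5,0,0],"twist":0},{"jaw":0.55,"linear":[0,0,0],"twist":0},{"jaw":0.55,"linear":[-3,0,-2.8],"twist":0},{"jaw":0.55,"linear":[-2.2,0,-2],"twist":0},{"jaw":0.55,"linear":[-1.4,0,-1.2],"twist":0},{"jaw":0.55,"linear":[-0.8,0,-0.6],"twist":0},{"jaw":0.55,"linear":[-0.3,0,-0.2],"twist":0},{"jaw":0.55,"linear":[0,0,0],"twist":0}]' | grep -E 'pos|grip'
python3 -m pendant '[{"jaw":0.55,"linear":[0.8,0,1.2],"twist":0},{"jaw":0.55,"linear":[1.4,0,1.4],"twist":0},{"jaw":0.55,"linear":[1.4,0,1.4],"twist":0},{"jaw":0.55,"linear":[1.4,0,1.4],"twist":0},{"jaw":0.55,"linear":[1.2,0,1],"twist":0},{"jaw":0.55,"linear":[0.6,0,0.4],"twist":0},{"jaw":0.55,"linear":[0,0,0],"twist":0},{"jaw":0.55,"linear":[0,0,0],"twist":0}]' | grep -E 'pos|grip'
python3 - <<'E'
from h import *
shot('scene');slices(('scene',),ex=(.297,.955))
E
```

```text
position: [0.4509, -0.3306, 0.2045]
grip_width: 0.0554
grip_force: 3.0
position: [0.4716, -0.2648, 0.1361]
grip_width: 0.056
grip_force: 3.0
scene 27 11 s [-47. -20.] u [-24. -16.]
scene 42 66 s [-53.  -1.] u [-29.  14.]
scene 57 65 s [-51.  10.] u [-31.   4.]
scene 72 111 s [-43.  18.] u [-32.  22.]
scene 87 136 s [-38.  33.] u [-31.  20.]
scene 102 113 s [-25.  28.] u [-30.  22.]
scene 117 122 s [-15.  10.] u [-37.  31.]
scene 132 18 s [-11.  12.] u [-39.  35.]
scene 147 12 s [-13.  -7.] u [-35.  37.]
scene 162 9 s [-14.  10.] u [-17.  40.]
scene 177 4 s [-33.   6.] u [-32.  33.]
scene 192 12 s [-39. -19.] u [-39.  38.]
```

```bash
python3 -m pendant '[{"jaw":0.55,"linear":[-3,0,-2.8],"twist":0},{"jaw":0.55,"linear":[-2.2,0,-2],"twist":0},{"jaw":0.55,"linear":[-1.4,0,-1.2],"twist":0},{"jaw":0.55,"linear":[-0.8,0,-0.6],"twist":0},{"jaw":0.55,"linear":[-0.3,0,-0.2],"twist":0},{"jaw":0.55,"linear":[0,0,0],"twist":0}]' | grep -E 'pos|grip'
python3 -m pendant '[{"jaw":0.55,"linear":[0.8,0,1.2],"twist":0},{"jaw":0.55,"linear":[1.4,0,1.4],"twist":0},{"jaw":0.55,"linear":[1.4,0,1.4],"twist":0},{"jaw":0.55,"linear":[1.4,0,1.4],"twist":0},{"jaw":0.55,"linear":[1.2,0,1],"twist":0},{"jaw":0.55,"linear":[0.6,0,0.4],"twist":0},{"jaw":0.55,"linear":[0,0,0],"twist":0},{"jaw":0.55,"linear":[0,0,0],"twist":0}]' | grep -E 'pos|grip'
python3 - <<'E'
from h import *
shot('scene');shot('side');slices(ex=(.297,.955),zmax=.14)
E
```

```text
position: [0.4482, -0.3396, 0.205]
grip_width: 0.0558
grip_force: 3.0
position: [0.4689, -0.2734, 0.1362]
grip_width: 0.0557
grip_force: 3.0
scene 27 26 s [-42.  -8.] u [-26.  10.]
scene 42 63 s [-43.   6.] u [-30.  13.]
scene 57 53 s [-35.  16.] u [-31.  11.]
scene 72 115 s [-37.  21.] u [-32.  21.]
scene 87 116 s [-29.  29.] u [-31.  20.]
scene 102 111 s [-21.  38.] u [-31.  22.]
scene 117 128 s [-14.  16.] u [-38.  28.]
scene 132 10 s [-10.  11.] u [-38.  29.]
side 27 8 s [-30.  -4.] u [15. 25.]
side 42 43 s [-43.   4.] u [-14.  29.]
side 57 26 s [-33.  15.] u [-12.  32.]
side 72 54 s [-36.  19.] u [-18.  34.]
side 87 58 s [-30.  23.] u [-17.  31.]
side 102 46 s [-22.  -4.] u [-20.  32.]
side 117 49 s [-16.   6.] u [-31.  37.]
side 132 10 s [-11.  -0.] u [-29.  29.]
```

```bash
python3 -m pendant '[{"jaw":0.55,"linear":[0,0,0.8],"twist":0},{"jaw":0.55,"linear":[0,0,0.7],"twist":0},{"jaw":0.55,"linear":[0,0,0.3],"twist":0},{"jaw":0.55,"linear":[0,0,0.15],"twist":0},{"jaw":0.55,"linear":[0,0,0],"twist":0}]' | grep -E 'pos|ft'
python3 -m pendant '[{"jaw":0.55,"linear":[-0.6,0,0],"twist":0},{"jaw":0.55,"linear":[-0.6,0,0],"twist":0},{"jaw":0.55,"linear":[-0.6,0,0],"twist":0},{"jaw":0.55,"linear":[-0.6,0,0.05],"twist":0},{"jaw":0.55,"linear":[-0.6,0,0.1],"twist":0},{"jaw":0.55,"linear":[-0.6,0,0.15],"twist":0},{"jaw":0.55,"linear":[-0.6,0,0.15],"twist":0},{"jaw":0.55,"linear":[-0.6,0,0.1],"twist":0},{"jaw":0.55,"linear":[-0.4,0,0.05],"twist":0},{"jaw":0.55,"linear":[0,0,0],"twist":0},{"jaw":0.55,"linear":[0,0,0],"twist":0}]' | grep -E 'time|pos|ft|grip'
python3 - <<'E'
from h import *
shot('scene');shot('side');slices(ex=(.297,.955),zmax=.14)
E
```

```text
position: [0.4685, -0.274, 0.1164]
ft_force: [0.8, 0.7, -1.2]
time: 31.47
position: [0.4534, -0.3242, 0.1113]
ft_force: [0.7, -0.1, 3.4]
grip_width: 0.0558
grip_force: 3.0
scene 12 65 s [-33.  -0.] u [-23.  16.]
scene 27 32 s [-28.  19.] u [-30.   4.]
scene 42 98 s [-31.  21.] u [-30.  23.]
scene 57 103 s [-26.  30.] u [-30.  21.]
scene 72 100 s [-23.  28.] u [-30.  21.]
scene 87 100 s [-16.  16.] u [-37.  30.]
scene 102 86 s [-13.   9.] u [-34.  34.]
scene 117 14 s [-13.   6.] u [-38.  39.]
scene 132 3 s [-12. -11.] u [-31.  39.]
side 12 34 s [-31.  -2.] u [-8. 29.]
side 27 13 s [-23.  18.] u [ 5. 36.]
side 42 51 s [-30.  25.] u [-15.  35.]
side 57 53 s [-26.  27.] u [-17.  35.]
side 72 42 s [-21.   2.] u [-14.  33.]
side 87 38 s [-16.   0.] u [-26.  33.]
side 102 27 s [-11.   5.] u [-33.  27.]
```

```bash
python3 -m pendant '[{"jaw":0.55,"linear":[-0.6,0,0],"twist":0},{"jaw":0.55,"linear":[-0.6,0,0],"twist":0},{"jaw":0.55,"linear":[-0.6,0,0],"twist":0},{"jaw":0.55,"linear":[-0.6,0,0],"twist":0},{"jaw":0.55,"linear":[-0.6,0,0],"twist":0},{"jaw":0.55,"linear":[-0.6,0,0],"twist":0},{"jaw":0.55,"linear":[-0.4,0,0.05],"twist":0},{"jaw":0.55,"linear":[0,0,0],"twist":0},{"jaw":0.55,"linear":[0,0,0],"twist":0}]' | grep -E 'time|pos|ft|grip'
python3 - <<'E'
from h import *
shot('scene');shot('side');slices(ex=(.297,.955),zmax=.14)
E
```

```text
time: 32.32
position: [0.4411, -0.3622, 0.1105]
ft_force: [0.5, -0.1, 0.6]
grip_width: 0.0559
grip_force: 3.0
scene 12 58 s [-24.   3.] u [-24.  16.]
scene 27 25 s [-23.  26.] u [-31.   7.]
scene 42 103 s [-25.  27.] u [-30.  22.]
scene 57 101 s [-21.  32.] u [-31.  22.]
scene 72 94 s [-18.  31.] u [-30.  22.]
scene 87 92 s [-15.  11.] u [-38.  32.]
scene 102 87 s [-12.   9.] u [-35.  34.]
scene 117 11 s [-13.  -9.] u [-38.  35.]
scene 132 7 s [-13.   9.] u [-25.  37.]
side 12 24 s [-24.   8.] u [-11.  26.]
side 27 17 s [-22.  24.] u [-19.  33.]
side 42 48 s [-25.  28.] u [-16.  35.]
side 57 53 s [-20.  31.] u [-14.  35.]
side 72 36 s [-17.  -4.] u [-18.  35.]
side 87 28 s [-15.  -7.] u [-26.  30.]
side 102 18 s [-11.   4.] u [-25.  22.]
```

```bash
python3 -m pendant '[{"jaw":0.55,"linear":[-0.6,0,0.05],"twist":0},{"jaw":0.55,"linear":[-0.6,0,0.05],"twist":0},{"jaw":0.55,"linear":[-0.6,0,0.05],"twist":0},{"jaw":0.55,"linear":[-0.6,0,0.05],"twist":0},{"jaw":0.55,"linear":[-0.6,0,0],"twist":0},{"jaw":0.55,"linear":[-0.6,0,0],"twist":0},{"jaw":0.55,"linear":[0,0,0],"twist":0},{"jaw":0.55,"linear":[0,0,0],"twist":0}]' | grep -E 'time|pos|ft|grip'
python3 - <<'E'
from h import *
shot('scene');shot('side');slices(ex=(.297,.955),zmax=.14)
E
```

```text
time: 33.08
position: [0.4302, -0.3968, 0.1085]
ft_force: [-0.3, -1.1, 0.8]
grip_width: 0.0561
grip_force: 3.0
scene 12 51 s [-16.  20.] u [-22.  15.]
scene 27 43 s [-19.  34.] u [-31.  15.]
scene 42 91 s [-18.  33.] u [-31.  21.]
scene 57 98 s [-17.  33.] u [-30.  19.]
scene 72 77 s [-16.  32.] u [-31.  22.]
scene 87 105 s [-14.   8.] u [-36.  32.]
scene 102 61 s [-12.   7.] u [-34.  36.]
scene 117 13 s [-14.  -8.] u [-39.  37.]
scene 132 11 s [-14.  10.] u [27. 39.]
side 12 23 s [-12.  16.] u [-9. 27.]
side 27 16 s [-15.  36.] u [-17.  33.]
side 42 36 s [-16.  34.] u [-16.  35.]
side 57 42 s [-15.  36.] u [-15.  36.]
side 72 31 s [-15.  -7.] u [-17.  33.]
side 87 28 s [-13.  12.] u [-29.  32.]
side 102 9 s [-10.   5.] u [-25.  30.]
```

Nearly upright (~4°). Release, rise, measure.

```bash
python3 -m pendant '[{"jaw":0.7,"linear":[0,0,0],"twist":0},{"jaw":0.8,"linear":[0,0,0],"twist":0},{"jaw":1,"linear":[0,0,0],"twist":0},{"jaw":1,"linear":[0,0,0],"twist":0},{"jaw":1,"linear":[0,0,-2],"twist":0},{"jaw":1,"linear":[0,0,-3.5],"twist":0},{"jaw":1,"linear":[0,0,-3.5],"twist":0},{"jaw":1,"linear":[-1.5,0,-2],"twist":0},{"jaw":1,"linear":[-1.5,0,0],"twist":0},{"jaw":1,"linear":[-1.5,0,0],"twist":0},{"jaw":1,"linear":[0,0,0],"twist":0},{"jaw":1,"linear":[0,0,0],"twist":0}]' | grep -E 'pos'
python3 -m pendant '[{"jaw":1,"linear":[0,0,0],"twist":0},{"jaw":1,"linear":[0,0,0],"twist":0},{"jaw":1,"linear":[0,0,0],"twist":0},{"jaw":1,"linear":[0,0,0],"twist":0}]' | grep -E 'pos|rot'
python3 - <<'E'
from h import *
c=shot('wrist'); rect(c,.09,.11)
E
```

```text
position: [0.4157, -0.4388, 0.2166]
position: [0.4169, -0.4382, 0.2179]
tool_rot: [0.806, 0.592, 0.0, -0.001]
3925 size [55.6 56.2] z 0.1001 corners mm [[398.0, -410.0], [452.0, -427.0], [468.0, -374.0], [415.0, -357.0]] dirdeg -17.4
```

Standing level, top z 0.100, centre (433,-392) mm. Regrasp firmly.

```bash
python3 -m pendant '[{"jaw":1,"linear":[2.45,0.1,0],"twist":0},{"jaw":1,"linear":[2.45,0.1,0],"twist":0},{"jaw":1,"linear":[0,0,3.5],"twist":0},{"jaw":1,"linear":[0,0,3.5],"twist":0},{"jaw":1,"linear":[0,0,3.5],"twist":0},{"jaw":1,"linear":[0,0,2.5],"twist":0},{"jaw":1,"linear":[0,0,1.2],"twist":0},{"jaw":1,"linear":[0,0,0],"twist":0},{"jaw":1,"linear":[0,0,0],"twist":0},{"jaw":1,"linear":[0,0,0],"twist":0},{"jaw":1,"linear":[0,0,0],"twist":0}]' | grep -E 'pos|ft'
python3 -m pendant '[{"jaw":0.55,"linear":[0,0,0],"twist":0},{"jaw":0.55,"linear":[0,0,0],"twist":0},{"jaw":0.55,"linear":[0,0,0],"twist":0},{"jaw":0.55,"linear":[0,0,0],"twist":0},{"jaw":0.55,"linear":[0,0,0],"twist":0},{"jaw":0.55,"linear":[0,0,0],"twist":0},{"jaw":0.55,"linear":[0,0,0],"twist":0}]' 40 | grep -E 'time|pos|ft|grip'
python3 - <<'E'
from h import *
p=robot.get_obs()['position'];face(p[:2])
E
```

```text
position: [0.4345, -0.3941, 0.0785]
ft_force: [-0.7, 0.2, 0.1]
time: 36.07
position: [0.4334, -0.3928, 0.0766]
ft_force: [-0.3, 0.4, 0.3]
grip_width: 0.0558
grip_force: 40.3
[ 0.43341965 -0.39280897  0.07655667] [1.01929632 0.30179387 1.25361895]
yaw 72.52125873700376
0.04 s 30.2 u [-24.9  25.6]
0.06 s 30.2 u [-24.4  25.7]
0.08 s 29.5 u [-26.   28.6]
0.1 s 22.3 u [-24.1  25.9]
```

```bash
python3 -m pendant '[{"jaw":0.55,"linear":[0,0,-3.4],"twist":0},{"jaw":0.55,"linear":[0,0,-3.4],"twist":0},{"jaw":0.55,"linear":[0,0,-3.4],"twist":0},{"jaw":0.55,"linear":[0,0,-3.4],"twist":0},{"jaw":0.55,"linear":[0,0,-3.4],"twist":0},{"jaw":0.55,"linear":[0,0,-3.4],"twist":0}]' | grep -E 'pos|grip'
python3 -m pendant '[{"jaw":0.55,"linear":[4.01,0.4,0],"twist":0},{"jaw":0.55,"linear":[4.01,0.4,0],"twist":0},{"jaw":0.55,"linear":[4.01,0.4,0],"twist":0},{"jaw":0.55,"linear":[4.01,0.4,0],"twist":0},{"jaw":0.55,"linear":[4.01,0.4,0],"twist":0},{"jaw":0.55,"linear":[4.01,0.4,0],"twist":0},{"jaw":0.55,"linear":[4.01,0.4,0],"twist":0},{"jaw":0.55,"linear":[4.01,0.4,0],"twist":0},{"jaw":0.55,"linear":[4.01,0.4,0],"twist":0}]' | grep -E 'pos|grip'
python3 -m pendant '[{"jaw":0.55,"linear":[0,0,0],"twist":7},{"jaw":0.55,"linear":[0,0,0],"twist":7},{"jaw":0.55,"linear":[0,0,0],"twist":7},{"jaw":0.55,"linear":[0,0,0],"twist":7},{"jaw":0.55,"linear":[0,0,0],"twist":7},{"jaw":0.55,"linear":[0,0,0],"twist":7},{"jaw":0.55,"linear":[0,0,0],"twist":7},{"jaw":0.55,"linear":[0,0,0],"twist":6.8},{"jaw":0.55,"linear":[0,0,0],"twist":0},{"jaw":0.55,"linear":[0,0,0],"twist":0},{"jaw":0.55,"linear":[0,0,0],"twist":0},{"jaw":0.55,"linear":[0,0,0],"twist":0}]' | grep -E 'time|pos|rot'
for i in 1 2 3; do python3 -m pendant '[{"jaw":0.55,"linear":[0,0,0],"twist":0}]' | grep -E 'pos'; done
python3 - <<'E'
from h import *
face(np.array([.575,-.0587])); c=load('wrist'); rect(c,.169,.183,(.65,.02),.15)
E
```

```text
position: [0.4332, -0.3924, 0.282]
grip_width: 0.0557
grip_force: 40.3
position: [0.5765, -0.0575, 0.2803]
grip_width: 0.0562
grip_force: 40.3
time: 38.37
position: [0.5762, -0.0595, 0.2804]
tool_rot: [0.989, 0.146, -0.0, -0.0]
position: [0.5763, -0.0595, 0.2805]
position: [0.5763, -0.0595, 0.2805]
position: [0.5763, -0.0595, 0.2806]
[ 0.57635457 -0.05948189  0.28055026] [-0.59490529 -0.02268626 -1.07227267]
yaw 16.740449032423555
0.22 s 31.9 u [-22.5  25.5]
0.24 s 32.0 u [-24.1  26.4]
0.26 s 32.0 u [-24.   26.4]
0.28 s 32.0 u [-23.5  27.5]
0.3 s 25.6 u [-25.1  28.8]
4951 size [56.8 56.2] z 0.1771 corners mm [[638.0, -10.0], [651.0, -64.0], [706.0, -51.0], [693.0, 4.0]] dirdeg -76.3
4749 size [56.6 57. ] z 0.177 corners mm [[602.0, 77.0], [630.0, 27.0], [679.0, 54.0], [652.0, 104.0]] dirdeg -61.3
```

Placed tall bottle measures (672,-30), top 0.177: home. It gives the short seat as (576,-59). The held short bottle is ~2.8 mm too far in tool +x; correct, descend, recheck.

```bash
python3 -m pendant '[{"jaw":0.55,"linear":[-0.27,-0.04,0],"twist":0},{"jaw":0.55,"linear":[0,0,2],"twist":0},{"jaw":0.55,"linear":[0,0,2],"twist":0},{"jaw":0.55,"linear":[0,0,2],"twist":0},{"jaw":0.55,"linear":[0,0,2],"twist":0},{"jaw":0.55,"linear":[0,0,2],"twist":0},{"jaw":0.55,"linear":[0,0,2],"twist":0},{"jaw":0.55,"linear":[0,0,2],"twist":0},{"jaw":0.55,"linear":[0,0,1],"twist":0},{"jaw":0.55,"linear":[0,0,0],"twist":0},{"jaw":0.55,"linear":[0,0,0],"twist":0},{"jaw":0.55,"linear":[0,0,0],"twist":0}]' | grep -E 'pos|ft'
python3 -m pendant '[{"jaw":0.55,"linear":[0,0,0],"twist":0},{"jaw":0.55,"linear":[0,0,0],"twist":0},{"jaw":0.55,"linear":[0,0,0],"twist":0},{"jaw":0.55,"linear":[0,0,0],"twist":0}]' | grep -E 'time|pos|ft'
python3 - <<'E'
from h import *
face(np.array([.576,-.059])); c=load('wrist'); rect(c,.169,.183,(.65,.02),.15); rect(c,.125,.14,(.57,0),.1)
E
```

```text
position: [0.5746, -0.0601, 0.1316]
ft_force: [0.1, 0.3, -1.2]
time: 40.0
position: [0.574, -0.06, 0.1312]
ft_force: [-0.8, 0.1, -0.5]
[ 0.57383184 -0.05992426  0.13103683] [-0.38286507 -0.516263    0.22025191]
yaw 16.707292233001752
0.08 s 28.7 u [-24.5  25.6]
0.1 s 28.7 u [-24.8  25.4]
0.12 s 28.7 u [-24.6  25.8]
0.14 s 23.6 u [-25.6  27.9]
15510 size [29.9 56.7] z 0.177 corners mm [[637.0, -10.0], [651.0, -65.0], [680.0, -57.0], [666.0, -2.0]] dirdeg -75.9
4772 size [30.2 28.3] z 0.1764 corners mm [[616.0, 52.0], [630.0, 27.0], [656.0, 41.0], [643.0, 66.0]] dirdeg -61.4
1959 size [14.6 56.3] z 0.1317 corners mm [[545.0, 67.0], [571.0, 17.0], [584.0, 24.0], [558.0, 74.0]] dirdeg -62.5
1626 size [27.3 63. ] z 0.133 corners mm [[592.0, 50.0], [647.0, 20.0], [660.0, 44.0], [605.0, 74.0]] dirdeg -28.4
```

```bash
python3 -m pendant '[{"jaw":0.55,"linear":[-0.08,-0.03,0.3],"twist":0},{"jaw":0.55,"linear":[0,0,0.3],"twist":0},{"jaw":0.55,"linear":[0,0,0.2],"twist":0},{"jaw":0.55,"linear":[0,0,0.2],"twist":0},{"jaw":0.55,"linear":[0,0,0.2],"twist":0},{"jaw":0.55,"linear":[0,0,0],"twist":0}]' | grep -E 'pos|ft'
for i in 1 2 3 4; do python3 -m pendant '[{"jaw":0.55,"linear":[0,0,0.2],"twist":0},{"jaw":0.55,"linear":[0,0,0],"twist":0}]' | grep -E 'pos|ft'; done
```

```text
position: [0.5727, -0.0598, 0.1181]
ft_force: [0.5, 0.3, 0.4]
position: [0.573, -0.0598, 0.1165]
ft_force: [0.1, 0.6, 1.0]
position: [0.5732, -0.0598, 0.1148]
ft_force: [1.6, 1.1, 3.3]
position: [0.5733, -0.0598, 0.1125]
ft_force: [0.7, 1.1, -1.0]
position: [0.5723, -0.0599, 0.1099]
ft_force: [0.2, -0.1, -0.7]
```

Clips passed; press onto the seat.

```bash
for i in 1 2 3; do python3 -m pendant '[{"jaw":0.55,"linear":[0,0,0.15],"twist":0},{"jaw":0.55,"linear":[0,0,0],"twist":0}]' | grep -E 'pos|ft'; done
```

```text
position: [0.5723, -0.0598, 0.1087]
ft_force: [0.2, -0.7, -0.2]
position: [0.5726, -0.0597, 0.1085]
ft_force: [-2.4, 1.0, 6.5]
position: [0.5727, -0.0596, 0.1083]
ft_force: [-3.4, 1.1, 15.2]
```

```bash
python3 -m pendant '[{"jaw":0.55,"linear":[0,0,0],"twist":0},{"jaw":0.55,"linear":[0,0,0],"twist":0},{"jaw":0.55,"linear":[0,0,-0.2],"twist":0},{"jaw":0.55,"linear":[0,0,-0.2],"twist":0},{"jaw":0.55,"linear":[0,0,-0.15],"twist":0},{"jaw":0.55,"linear":[0,0,0],"twist":0},{"jaw":0.55,"linear":[0,0,0],"twist":0}]' | grep -E 'pos|ft'
python3 -m pendant '[{"jaw":0.55,"linear":[0,0,-0.2],"twist":0},{"jaw":0.55,"linear":[0,0,0],"twist":0}]' | grep -E 'pos|ft'
```

```text
position: [0.5726, -0.0598, 0.1104]
ft_force: [1.2, 0.5, -8.8]
position: [0.5722, -0.0594, 0.1111]
ft_force: [4.0, -0.9, -23.0]
```

Held at 9 then 23 N. Relax, release, retreat, verify.

```bash
python3 -m pendant '[{"jaw":0.55,"linear":[0,0,0.2],"twist":0},{"jaw":0.55,"linear":[0,0,0.2],"twist":0},{"jaw":0.55,"linear":[0,0,0.05],"twist":0},{"jaw":0.55,"linear":[0,0,0],"twist":0},{"jaw":0.7,"linear":[0,0,0],"twist":0},{"jaw":0.9,"linear":[0,0,0],"twist":0},{"jaw":0.95,"linear":[0,0,0],"twist":0},{"jaw":0.95,"linear":[0,0,0],"twist":0},{"jaw":0.95,"linear":[0,0,-2],"twist":0},{"jaw":0.95,"linear":[0,0,-3.5],"twist":0},{"jaw":0.95,"linear":[0,0,-3.5],"twist":0},{"jaw":0.95,"linear":[0,0,-3.5],"twist":0}]' 20 | grep -E 'pos|ft|grip'
python3 -m pendant '[{"jaw":0.95,"linear":[-3,0,-2],"twist":0},{"jaw":0.95,"linear":[-3,0,0],"twist":0},{"jaw":0.95,"linear":[-3,0,0],"twist":0},{"jaw":0.95,"linear":[0,0,0],"twist":0},{"jaw":0.95,"linear":[0,0,0],"twist":0},{"jaw":0.95,"linear":[0,0,0],"twist":0},{"jaw":0.95,"linear":[0,0,0],"twist":0}]' | grep -E 'time|pos|ft'
python3 - <<'E'
from h import *
c=shot('wrist'); cv2.imwrite('pics/end.png',c['color'])
rect(c,.169,.183,(.65,.02),.15); rect(c,.125,.14,(.56,-.01),.12)
E
```

```text
position: [0.5723, -0.0597, 0.2352]
ft_force: [0.3, 0.1, 0.2]
grip_width: 0.0821
grip_force: 0.0
time: 44.05
position: [0.4879, -0.0858, 0.2542]
ft_force: [0.1, 0.5, 0.1]
4140 size [56.  56.2] z 0.1321 corners mm [[542.0, -40.0], [558.0, -94.0], [612.0, -78.0], [596.0, -24.0]] dirdeg -73.8
4035 size [56.8 57.3] z 0.132 corners mm [[506.0, 48.0], [534.0, -2.0], [584.0, 25.0], [556.0, 76.0]] dirdeg -61.5
```

View pics/end.png

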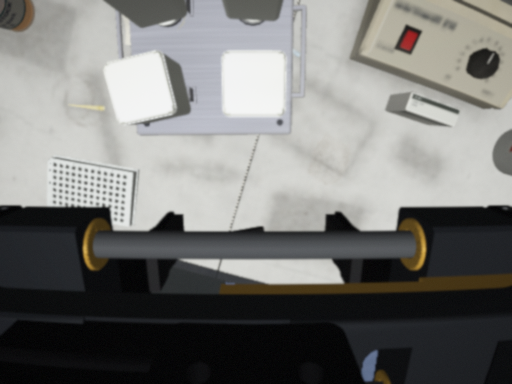

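The short bottle stands at (253,84) px, at (577,-59) mm with its top at 0.132, level with its dry neighbour at (140,88); the tall ones are behind at (150,5) and (252,5). All is home and clear.

```bash
python3 -c "
from rig import robot; print(robot.hand_in())"
```

```text
the job is handed in; nothing more can be done
None
```

Both bottles are upside down on their spindles, pressed home, tugged and released: the tall one held at 18 N and the short at 23 N, above the 10 N asked. I dropped the tall one about 10 cm onto the bench early on. The job was handed in at about 44 s and no verdict came back.

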